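Set out the soldering place beside the board

ROBOT

A 6-joint arm with a two-finger parallel gripper is mounted at the origin on a cart in front of the work surface, level with it; the furniture and walls round the work are solid. World frame = base frame: x ahead of the robot, y to its left, z up, the work surface at z = 0. Lengths are in mm, angles in degrees, forces in N, time in s.
With the tool pointing down it reaches from about 425 to 1125 mm from the base axis. Payload 14.9 kg.
Tool frame: the origin (TCP) lies midway between the tips of the shut fingers; the grasp point (between the pads) lies 19 mm behind it (bot.grip_point_offset is the distance from the TCP to the grasp point, in mm); z points along the fingers, y is the line along which they close (so a half turn about z gives the same grasp; the last joint's range is limited). The gripper opens to 91 mm and grips with 3 to 60 N. Pads are 32 mm wide; open, the fingers measure 118 mm over their backs; the gripper's body (76 mm by 178 mm) begins 60 mm behind the grasp point.
Start: joints at [-77.252, 21.709, 99.362, -0, 58.929, -1.908], TCP at [177.108, -677.237, 213.932] pointing down, gripper open.
Joint ranges: [-158.91, 158.91], [-42.39, 125.64], [0.06, 152.35], [-60.88, 240.88], [17.5, 164.5], [-176.32, 176.32]. Speed limits (degrees/s): [108.29, 108.29, 136.94, 180, 180, 180].

INTERFACE

Orientations are given as [roll, pitch, yaw] about the fixed x, y, z axes, in that order (R = Rz(yaw) Ry(pitch) Rx(roll)).
In Python, from station import bot gives the robot as it stands. The module is installed in compiled form; this text tells all that it offers.
- The arm moves only by the tool servo_tool, never from a script. Its argument "targets" is one flat list of numbers, 6 for each row, row after row: the shift along the tool's x, y, z in cm, then the turn, a rotation vector about the tool's x, y, z in degrees. A call has exactly 10 rows; each row is the pose to reach, as a shift and turn from the pose commanded when the call began, along the tool's axes at that moment; what a row does not reach only later rows make up. A row lasts 1/12 s, in which the tool goes at most 41.7 mm and 7.16 degrees, less where a joint would pass 70% of its speed; a pose out of reach is approached as far as the arm can. A call with a gripper value outside its range is refused whole. "jaw" is the finger opening in cm, from 0 to 9.12, set as the call begins (left out, the last holds). The fingers move at their own pace and stop on an object; the grip force is fixed at half the most. Time passes only in rows, so rows that repeat a pose let the fingers close, or fill a call up. It gives the time, the measured TCP pose, the force, the opening and the grip force at its end, in the units of the state.
- bot.state(): the state, without advancing time (a new reading comes with each control period).
- bot.grab_frame(name): name is "scene" or "top" or "wrist"; returns the picture (420x560x3 uint8, red, green, blue); there is no depth.
- bot.calibration(name): a dict with "mtx" (3x3 intrinsics, pixels), "R" (3x3) and "t" (3): a world point X has camera coordinates R X + t; the wrist camera has in their place "mount" (4x4, takes a point from camera to tool coordinates, whose origin is the TCP and whose axes are the flange's). Camera axes: x right, y down, z forward; pixel columns grow to the right and rows downward; lengths in mm; the calibration is good to about 2 mm. A picture is of the moment at which its call begins: read the wrist's pose just before it. calibration takes no time and is no camera call.
- bot.close_job(): hands the job in; it is judged then, once.
The state is a dict: "t": time; "joint_pos": joint angles; "dq": joint speeds; "effort": joint torques, N m; "tcp_pos": TCP position; "tcp_rot": TCP orientation; "ft_force": force on the tool from outside, world axes, zero at the start; "wrist_torque": the same for the moment, N m; "grip_width": finger opening in mm; "gripper_force": force on a finger pad.
Only numpy, scipy, OpenCV 4.12 (cv2) and the standard library are available. Lean on these libraries where they do the work, as an engineer would, in place of code of your own. Each camera call takes 0.05 s, during which the arm holds its last target. There are 200 camera calls.

TASK

Set out the soldering things on the grey mat, left, right, front and back taken from the mat's edges as you stand at the bench. Put the tin of brass wool exactly halfway between the iron stand and the circuit board that are fixed on the mat, and close it with its metal cap; stand the large solder reel straight behind the tin with about 3 cm of clear mat between tin and reel, and lay the small wick reel flat and centred on top of the solder reel; stand the squat amber bottle on the mat straight in front of the middle of the circuit board, about 3 cm clear of the board's edge. Leave the slim white bottle and the small card box as they are.

Things in the scene. Friction and masses are not known exactly. Their poses are not given: they have to be found in the camera images.
- mat: Grey mat, 240 mm deep (x) by 310 mm wide (y), 6 mm thick, fixed. Origin: centre of its underside. Its x axis points away from the robot (behind), y to the left, turned at most 13 degrees. The iron stand and the circuit board are fixed on it, one 118 mm left, the other 118 mm right of its centre; the sides change.
- iron_stand: Black soldering iron stand with a sponge and an upright wire coil, 120 mm (x) by 62 mm (y), base 24 mm high, coil top 84 mm; fixed on the mat and square with it. Origin: centre of its underside, axes as the mat's.
- board: Green circuit board with parts on it on short spacers, 56 mm (x, front to back) by 84 mm (y) and 20 mm high; fixed on the mat and square with it. Origin: centre of its underside, axes as the mat's.
- tip_tin: Round open tin of brass wool, 54 mm diameter, 28 mm high, loose, standing upright. Origin: centre of its underside, z up. It can be gripped across its outside.
- tin_cap: Round metal cap for the tin: a shell open below, 71 mm outer and about 63 mm inner diameter (4 mm play all round the tin), 26 mm high, top 2.5 mm thick; on it a round black knob, 20 mm diameter, 24 mm high (total 50 mm). Loose, mouth down. Origin: centre of the shell's lower rim, z up. Closed, it rests on the tin's rim, its lower rim 4.5 mm above the tin's underside; no turning.
- reel_centre (a point): The large solder reel, a yellow spool lying flat on one flange, solid, about 57 mm diameter (54 mm where the fingers touch) and 34 mm high, with a short stub of solder wire sticking out sideways. Loose. This point: centre of the reel's underside, z up.
- wick_centre (a point): The small flat desoldering-wick reel, a blue spool, 42 mm diameter and 12 mm high, with a short stub of copper braid sticking out sideways. Loose, lying flat. This point: centre of the reel's underside, z up.
- amber_bottle: Squat amber bottle with a light label and a red screw cap: body 40 mm diameter, straight up to at least 40 mm, 76 mm high in all, cap 30 mm diameter; loose, standing on the bench beside the mat. Origin: centre of its underside, z up.
- thinner: Bystander: slim white bottle with a blue cap, 24 mm diameter, 82 mm high, loose, standing. Origin: centre of its underside. It must not be moved.
- fuse_box: Bystander: small card box, 40 mm (x) by 62 mm (y) by 28 mm high, loose. Origin: centre of its underside. It must not be moved.
Things that resemble listed ones, but are neither listed nor needed, are in the scene too. What is shaped like the amber_bottle but turquoise is not meant.

How it is judged:
By the outcome, as a careful person would: the job done as asked, in the order asked, and still so for the second after the job is handed in, with the robot touching nothing.
It also fails if it takes over 144 s, if anything falls off the work surface, if the arm or the gripper's body presses on something with over 40 N, if the wrist force passes 120 N, or if a joint passes its speed limit or range.

## Working session

There is one attempt and no reset: what is moved stays moved. The work goes in short steps, Python scripts to look and compute and a tool call to move; the robot and the scene stay as the last step left them, time stands still between calls to the robot, and variables do not carry over. Pictures are saved under pics/ and viewed, at most 14 in all, crops included, and the job is handed in when it is done.

Besides the shell and the picture viewer there is one more tool, called as name(argument=value, ...) on one line, values as JSON. servo_tool: Moves the arm, as the interface text tells. Its arguments: {"type":"object","properties":{"targets":{"type":"array"},"jaw":{"type":"number"}},"required":["targets"]}

```bash
mkdir -p pics
python3 - <<'E'
from station import bot
import cv2,numpy as np
print(bot.state())
for n in("top","scene"):
    cv2.imwrite(f"pics/{n}0.png",cv2.cvtColor(bot.grab_frame(n),cv2.COLOR_RGB2BGR))
    c=bot.calibration(n);print(n,c, -c["R"].T@c["t"])
print(bot.calibration("wrist"))
E
```

```text
{'t': 0.0, 'joint_pos': array([-7.72503990e+01,  2.17376565e+01,  9.93955925e+01,  2.58393684e-04,
        5.89290940e+01, -1.90723011e+00]), 'dq': array([-0.0406652 ,  0.05352827,  0.05237489, -0.03947254,  0.04124981,
       -0.02542392]), 'effort': array([-7.44527351e-03, -7.63752365e+01, -4.34374809e+01,  6.47966377e-02,
        4.24630777e-02, -9.19198055e-05]), 'tcp_pos': array([ 177.03649399, -676.83168147,  213.29887739]), 'tcp_rot': array([-1.79937699e+02, -2.29591214e-03,  1.46566964e+01]), 'ft_force': array([ 0.16203875,  0.0913018 , -0.60265314]), 'wrist_torque': array([ 0.01591676, -0.02584092,  0.01591683]), 'gripper_force': 0.0, 'grip_width': 91.24985743041694}
top {'mtx': array([[456.45681752,   0.        , 284.53299398],
       [  0.        , 456.45681752, 205.59643733],
       [  0.        ,   0.        ,   1.        ]]), 'R': array([[ 0.01255048, -0.99982473,  0.01389236],
       [-0.99290218, -0.01410448, -0.11809458],
       [ 0.11826983, -0.01231161, -0.99290517]]), 't': array([  -8.39760464,  507.35814773, 1205.44594551])} [ 361.29451705   13.6008697  1256.9264
[... 242 characters left out ...]
46677,  0.39685436, -0.86800011],
       [ 0.5444206 , -0.6761901 , -0.4963599 ]]), 't': array([ 373.74393861,  174.85436526, 1105.30952145])} [-256.58132373  909.99202875  705.72533669]
{'mtx': array([[303.57563174,   0.        , 283.45362181],
       [  0.        , 303.57563174, 208.49813245],
       [  0.        ,   0.        ,   1.        ]]), 'mount': array([[ 1.29913662e-03, -9.60365317e-01, -2.78741402e-01,
         7.82457623e+01],
       [ 9.99998724e-01,  9.88475252e-04,  1.25506153e-03,
        -2.81178767e-01],
       [-9.29788591e-04, -2.78742677e-01,  9.60365376e-01,
        -1.70319487e+02],
       [ 0.00000000e+00,  0.00000000e+00,  0.00000000e+00,
         1.00000000e+00]])}
```

View pics/top0.png

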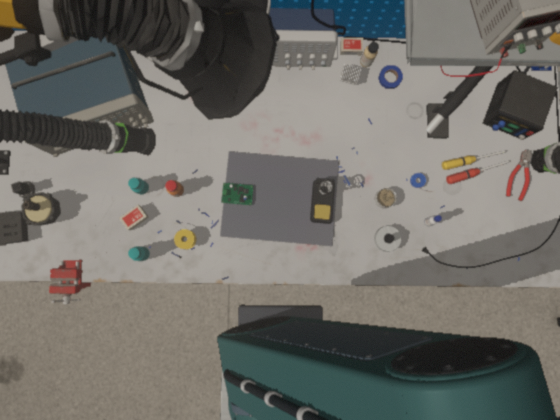

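View pics/scene0.png

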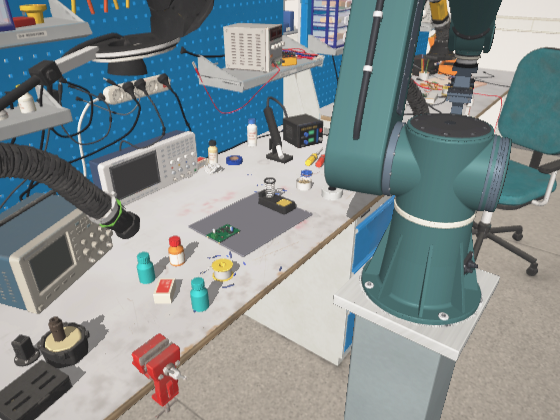

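The top view shows the mat centre near (280,198), the board at (238,194) on the left and the iron stand at (323,201) on the right. Candidates:
- **Bottles:** amber with red cap (174,187); turquoise (137,185) and (138,253) are not meant.
- **Yellow reel:** (185,239).
- **Blue reel:** (419,180), or the larger one at (391,77).
- **Tin:** (387,197), cap (388,237).
- **Slim white bottle:** about (433,219).
- **Card box:** (133,218).

I'll confirm in enlarged crops.

```bash
cat > h.py <<'E'
import numpy as np,cv2
from station import bot
def cam(n):
    c=bot.calibration(n)
    if n!="wrist": return c["mtx"],c["R"],c["t"]
    s=bot.state();T=np.eye(4)
    from scipy.spatial.transform import Rotation as Ro
    T[:3,:3]=Ro.from_euler("xyz",s["tcp_rot"],degrees=True).as_matrix();T[:3,3]=s["tcp_pos"]
    W=np.linalg.inv(T@c["mount"]);return c["mtx"],W[:3,:3],W[:3,3]
def ray(C,u,v,z):
    K,R,t=C;o=-R.T@t;d=R.T@np.linalg.inv(K)@[u,v,1.];return (o+d*(z-o[2])/d[2])[:2]
def proj(C,X):
    K,R,t=C;p=K@(R@np.asarray(X,float)+t);return p[:2]/p[2]
def grab(n): return cv2.cvtColor(bot.grab_frame(n),cv2.COLOR_RGB2BGR)
E
python3 - <<'E'
import cv2,numpy as np
a=cv2.imread("pics/top0.png")
l=cv2.resize(a[145:275,110:250],None,fx=4,fy=4,interpolation=cv2.INTER_CUBIC)
r=cv2.resize(a[145:275,300:450],None,fx=4,fy=4,interpolation=cv2.INTER_CUBIC)
cv2.imwrite("pics/l.png",l);cv2.imwrite("pics/r.png",r)
E
```

```text
(no output)
```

View pics/l.png

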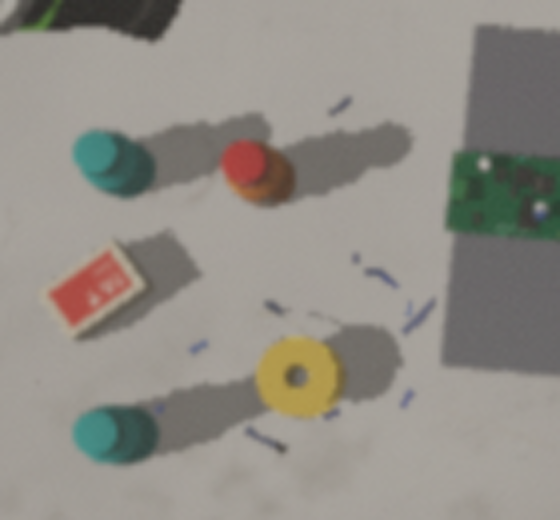

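View pics/r.png

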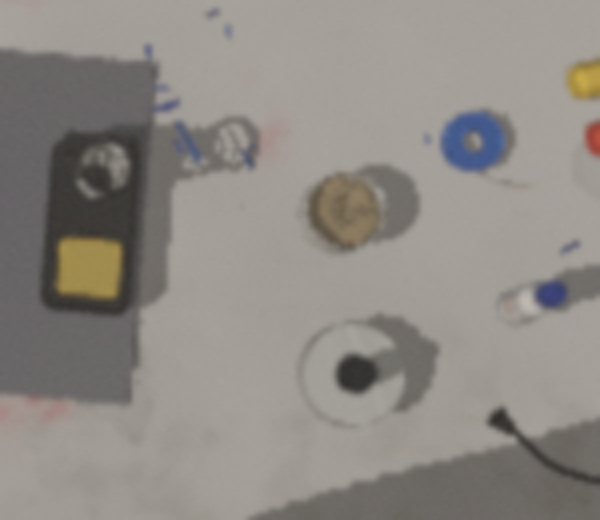

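Run:
```python
from h import *
C=cam("top");S=cam("scene")
f=lambda x,y,ox,oy=145:((x+.5)/4-.5+ox,(y+.5)/4-.5+oy)
P={"bottle_cap":(*f(245,160,110),76),"reel":(*f(299,376,110),34),"tinrim":(*f(345,210,300),28),"capshell":(*f(352,373,300),26),"knob":(*f(357,373,300),50),"wick":(*f(473,141,300),12),"thin":(*f(551,293,300),82),"box":(*f(97,287,110),28),"turq1":(*f(97,152,110),76),"turq2":(*f(97,433,110),76),
"board":(238,194,20),"stand":(323,201,28),"mFL":(221.5,236,6),"mBL":(229,152,6),"mBR":(338,160,6),"mFR":(333,244.5,6)}
for k,(u,v,z) in P.items(): print(k,ray(C,u,v,z).round(0))
def tri(a,b):
    A=[]
    for (K,R,t),(u,v) in((C,a),(S,b)):
        M=K@np.c_[R,t];A+= [u*M[2]-M[0],v*M[2]-M[1]]
    X=np.linalg.svd(A)[2][-1];return (X[:3]/X[3]).round(0)
print("nozzle",tri((135,139),(122,225)))
```

```text
bottle_cap [553. 296.]
reel [414. 264.]
tinrim [ 535. -278.]
capshell [ 424. -281.]
knob [ 423. -279.]
wick [ 587. -371.]
thin [ 475. -398.]
box [473. 404.]
turq1 [557. 393.]
turq2 [374. 383.]
board [539. 126.]
stand [ 522. -106.]
mFL [424. 169.]
mBL [659. 155.]
mBR [ 641. -150.]
mFR [ 405. -136.]
nozzle [659. 379. 117.]
```

servo_tool(targets=[26, -28, -2.5, 0, 0, 14.66, 26, -28, -2.5, 0, 0, 14.66, 26, -28, -2.5, 0, 0, 14.66, 26, -28, -2.5, 0, 0, 14.66, 26, -28, -2.5, 0, 0, 14.66, 26, -28, -2.5, 0, 0, 14.66, 26, -28, -2.5, 0, 0, 14.66, 26, -28, -2.5, 0, 0, 14.66, 26, -28, -2.5, 0, 0, 14.66, 26, -28, -2.5, 0, 0, 14.66])

```text
t: 0.93
tcp_pos: [359.2, -336.4, 239.1]
tcp_rot: [-180.0, -0.0, 0.1]
ft_force: [-0.4, -1.3, 0.0]
grip_width: 91.4
gripper_force: 0.0
```

servo_tool(targets=[18, -33.5, -2, 0, 0, 0, 18, -33.5, -2, 0, 0, 0, 18, -33.5, -2, 0, 0, 0, 18, -33.5, -2, 0, 0, 0, 18, -33.5, -2, 0, 0, 0, 18, -33.5, -2, 0, 0, 0, 18, -33.5, -2, 0, 0, 0, 18, -33.5, -2, 0, 0, 0, 18, -33.5, -2, 0, 0, 0, 18, -33.5, -2, 0, 0, 0])

```text
t: 1.77
tcp_pos: [540.1, -1.5, 259.3]
tcp_rot: [-180.0, -0.1, 0.2]
ft_force: [-0.4, -1.2, -0.0]
grip_width: 91.5
gripper_force: 0.0
```

Run:
```python
from h import *
import pickle
s=bot.state();print(s["tcp_pos"],s["tcp_rot"],s["dq"].round(1))
C=cam("wrist");a=grab("wrist");cv2.imwrite("pics/w1.png",a);pickle.dump(C,open("w1.pkl","wb"))
cv2.imwrite("pics/w1b.png",cv2.resize(a,(784,588),interpolation=cv2.INTER_CUBIC))
```

```text
[540.09452215  -1.46936571 259.31163694] [-1.79965847e+02 -6.82419806e-02  1.64372365e-01] [ 2.5  1.7 -1.3 -1.1  0.6  1.1]
```

View pics/w1b.png

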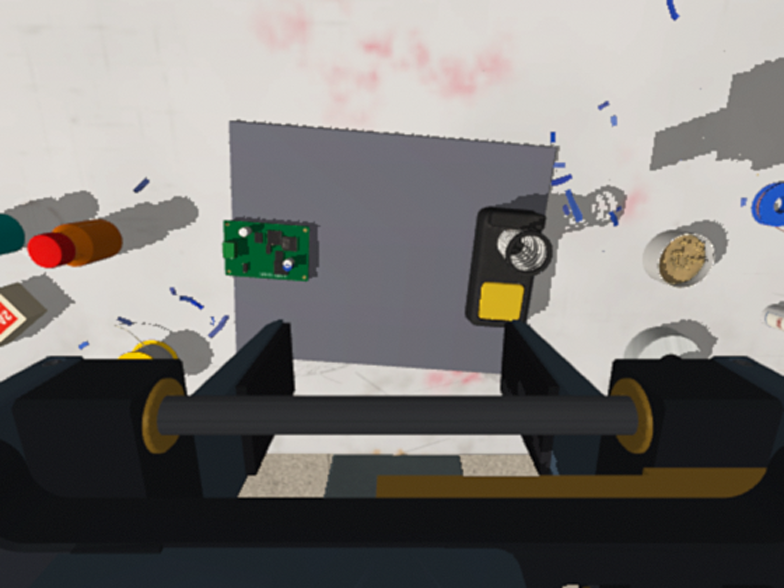

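The wrist view shows the mat's back corners at (231,121) and (558,147), the board at (267,250) on the left, the stand at (505,265) on the right, the tin at (683,258) and the amber bottle's cap at (48,250). I'll fit the mat edges to subpixel.

Run:
```python
from h import *
import pickle
C=pickle.load(open("w1.pkl","rb"));g=cv2.cvtColor(cv2.imread("pics/w1.png"),cv2.COLOR_BGR2GRAY).astype(float)
q=lambda x,y:((x+.5)/1.4-.5,(y+.5)/1.4-.5)
def edge(a,b,vert,w=7):
    a,b=np.array(q(*a)),np.array(q(*b));pts=[]
    for s in np.linspace(.05,.95,60):
        p=a+s*(b-a)
        k=np.arange(-w,w+1)
        pr=np.array([g[int(round(p[1]))+(0 if vert else i),int(round(p[0]))+(i if vert else 0)] for i in k])
        d=np.abs(np.diff(pr));o=(d*(k[:-1]+.5)).sum()/d.sum() if d.max()>40 else None
        if d.max()>25:
            j=d.argmax();sl=slice(max(0,j-1),j+2);o=(d[sl]*(k[:-1][sl]+.5)).sum()/d[sl].sum()
            pts.append((round(p[0])+(o if vert else 0),round(p[1])+(0 if vert else o)))
    W=np.array([ray(C,*x,6) for x in pts],np.float32)
    l=cv2.fitLine(W,cv2.DIST_HUBER,0,.01,.01).ravel();n=np.array([-l[1],l[0]])
    print(len(W),"dir",np.degrees(np.arctan2(l[1],l[0])).round(2),"pt",l[2:].round(1),"res",np.abs((W-l[2:])@n).mean().round(2));return l
B=edge((231,121),(558,147),False);L=edge((231,121),(235,355),True);F=edge((300,361),(498,373),False);R=edge((556,150),(548,205),True)
def X(a,b):
    t=np.linalg.solve(np.c_[a[:2],-b[:2]],b[2:]-a[2:]);return a[2:]+t[0]*a[:2]
BL,BR,FL,FR=X(B,L),X(B,R),X(F,L),X(F,R);print(BL,BR,FL,FR,"w",np.linalg.norm(BL-BR),np.linalg.norm(FL-BL))
print("centre",(BL+BR+FL+FR)/4)
for n,p,z in(("PCB corners",[(226,219),(311,225),(308,281),(223,276)],18),("stand",[(481,207),(546,211)],30)):
    print(n,[ray(C,*q(*x),z).round(0) for x in p])
print("tin",ray(C,*q(683,258),28),"wick",ray(C,*q(786,204),12),"tin by side", ray(C,*q(678,257),28))
```

```text
60 dir 85.89 pt [651.2   0.8] res 0.31
60 dir -4.17 pt [535.7 164.5] res 2.04
60 dir 85.84 pt [411.1  -4. ] res 0.14
53 dir -7.75 pt [ 612.6 -151.5] res 1.49
[662.26794 155.24118] [ 639.93744 -155.23607] [423.96857 172.59937] [ 402.46735  -122.908226] w 311.27924 238.93074
centre [532.1603    12.424063]
PCB corners [array([572., 163.]), array([566.,  81.]), array([510.,  87.]), array([515., 172.])]
stand [array([585., -79.]), array([ 582., -140.])]
tin [ 537.36959203 -276.70427623] wick [ 587.55715802 -377.00328066] tin by side [ 538.32663515 -271.71190378]
```

Mat centre is about (532, 8.7) with yaw -4.15°. The measured size (311×239) and the board centre (117.6 left) both agree. Moving over the tin with the gripper turned to close along x.

servo_tool(targets=[0, 2.75, 0.5, 0, 0, -7, 0, 5.5, 1, 0, 0, -14, 0, 8.25, 2, 0, 0, -21, 0, 11, 3, 0, 0, -28, 0, 14, 4, 0, 0, -35, 0, 17, 5, 0, 0, -42, -0.2, 20, 6, 0, 0, -49, -0.3, 23, 7, 0, 0, -56, -0.3, 25.5, 8, 0, 0, -63, -0.3, 27.5, 9, 0, 0, -70])

```text
t: 2.65
tcp_pos: [533.5, -283.5, 168.2]
tcp_rot: [-180.0, 0.0, 70.2]
ft_force: [-0.1, 0.9, 0.0]
grip_width: 91.1
gripper_force: 0.0
```

servo_tool(targets=[0, 0, 1, 0, 0, -7, 0, 0, 2, 0, 0, -14, 0, 0, 3, 0, 0, -16, 0, 0, 3, 0, 0, -16, 0, 0, 3, 0, 0, -16, 0, 0, 3, 0, 0, -16, 0, 0, 3, 0, 0, -16, 0, 0, 3, 0, 0, -16, 0, 0, 3, 0, 0, -16, 0, 0, 3, 0, 0, -16])

```text
t: 3.48
tcp_pos: [534.9, -280.6, 139.2]
tcp_rot: [180.0, 0.0, 86.0]
ft_force: [0.2, 0.3, 0.1]
grip_width: 91.3
gripper_force: 0.0
```

```bash
cat > look.py <<'E'
from h import *
import pickle,sys
n=sys.argv[1];s=bot.state();print(s["tcp_pos"].round(1),s["tcp_rot"].round(2),s["t"])
C=cam("wrist");a=grab("wrist");cv2.imwrite(f"pics/{n}.png",a);pickle.dump(C,open(f"{n}.pkl","wb"))
cv2.imwrite(f"pics/{n}b.png",cv2.resize(a,(784,588),interpolation=cv2.INTER_CUBIC))
E
python3 look.py w2
```

```text
[ 534.9 -280.6  139.2] [1.7998e+02 1.0000e-02 8.5990e+01] 3.4833
```

View pics/w2b.png

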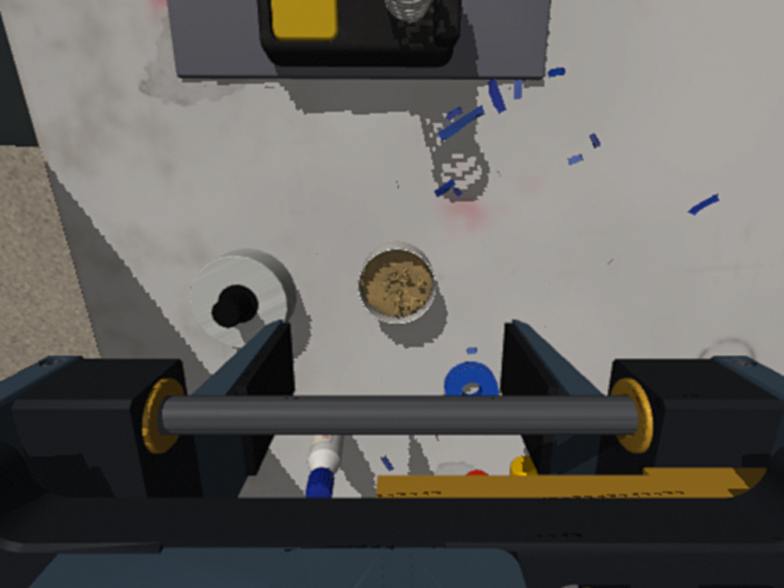

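The tin's rim is centred at (398,284), the cap's knob top at (226,312), and the wick is near (470,387).

Run:
```python
from h import *
import pickle
C=pickle.load(open("w2.pkl","rb"));q=lambda x,y:((x+.5)/1.4-.5,(y+.5)/1.4-.5)
for n,x,y,z in(("tin L",359,285,28),("tin R",437,285,28),("tin top",397,243,28),("tin bot",398,326,28),("cap L",190,300,26),("cap bottom",236,348,26),("knob top",226,312,50),("knob base",240,299,27),("wickL",444,385,12),("wickR",498,385,12),("wicktop",470,362,12)):
    print(n,ray(C,*q(x,y),z).round(1))
```

```text
tin L [ 508.5 -276.7]
tin R [ 561.9 -280.4]
tin top [ 536.5 -249.5]
tin bot [ 533.2 -308.5]
cap L [ 389.5 -279.9]
cap bottom [ 415.2 -318.1]
knob top [ 423.7 -282.9]
knob base [ 424.9 -281.3]
wickL [ 565.2 -366. ]
wickR [ 607.2 -368.9]
wicktop [ 585.9 -347.8]
```

servo_tool(targets=[0, 0, 2.5, 0, 0, 0, 0, 0, 5.5, 0, 0, 0, 0, 0, 8.5, 0, 0, 0, -0.1, 0, 10.5, 0, 0, 0, -0.1, 0, 12, 0, 0, 0, -0.1, 0, 13, 0, 0, 0, -0.1, 0, 13.4, 0, 0, 0, -0.1, 0, 13.4, 0, 0, 0, -0.1, 0, 13.4, 0, 0, 0, -0.1, 0, 13.4, 0, 0, 0])

```text
t: 4.37
tcp_pos: [535.4, -281.9, 6.0]
tcp_rot: [179.9, 0.0, 86.0]
ft_force: [-0.3, -0.3, 0.7]
grip_width: 91.5
gripper_force: 0.0
```

servo_tool(targets=[0, 0, 0, 0, 0, 0, 0, 0, 0, 0, 0, 0, 0, 0, 0, 0, 0, 0, 0, 0, 0, 0, 0, 0, 0, 0, 0, 0, 0, 0, 0, 0, 0, 0, 0, 0, 0, 0, 0, 0, 0, 0, 0, 0, 0, 0, 0, 0, 0, 0, 0, 0, 0, 0, 0, 0, 0, 0, 0, 0], jaw=4.5)

```text
t: 5.2
tcp_pos: [534.7, -281.6, 5.0]
tcp_rot: [-180.0, -0.0, 86.0]
ft_force: [0.4, 0.2, 1.9]
grip_width: 52.6
gripper_force: 30.0
```

servo_tool(targets=[0, 0, -1, 0, 0, 0, 0, 0, -3, 0, 0, 0, 0, 0, -5.5, 0, 0, 0, 0, 0, -8, 0, 0, 0, 0, 0, -10, 0, 0, 0, 0.5, 0, -11, 0, 0, 0, 2, -0.2, -11.5, 0, 0, 0, 4, -0.3, -11.5, 0, 0, 0, 6.5, -0.5, -11.5, 0, 0, 0, 9, -0.7, -11.5, 0, 0, 0])

```text
t: 6.03
tcp_pos: [533.0, -189.3, 119.2]
tcp_rot: [-179.9, -0.0, 86.0]
ft_force: [-0.0, 0.5, -2.2]
grip_width: 52.6
gripper_force: 30.0
```

servo_tool(targets=[2.5, -0.2, 0, 0, 0, 0, 5, -0.4, 0, 0, 0, 0, 7.8, -0.6, 0, 0, 0, 0, 10.6, -0.8, 0, 0, 0, 0, 13.2, -1, 0, 0, 0, 0, 15.5, -1.2, 0, 0, 0, 0, 17.5, -1.4, 0, 0, 0, 0, 19, -1.5, 0, 0, 0, 0, 19.9, -1.6, 0, 0, 0, 0, 19.9, -1.6, 0, 0, 0, 0])

```text
t: 6.87
tcp_pos: [531.0, 10.1, 119.3]
tcp_rot: [-179.9, -0.0, 86.1]
ft_force: [0.5, 0.0, -2.1]
grip_width: 53.1
gripper_force: 30.0
```

```bash
python3 look.py w3
```

```text
[531.   10.1 119.3] [-179.92   -0.     86.1 ] 6.8667
```

View pics/w3b.png

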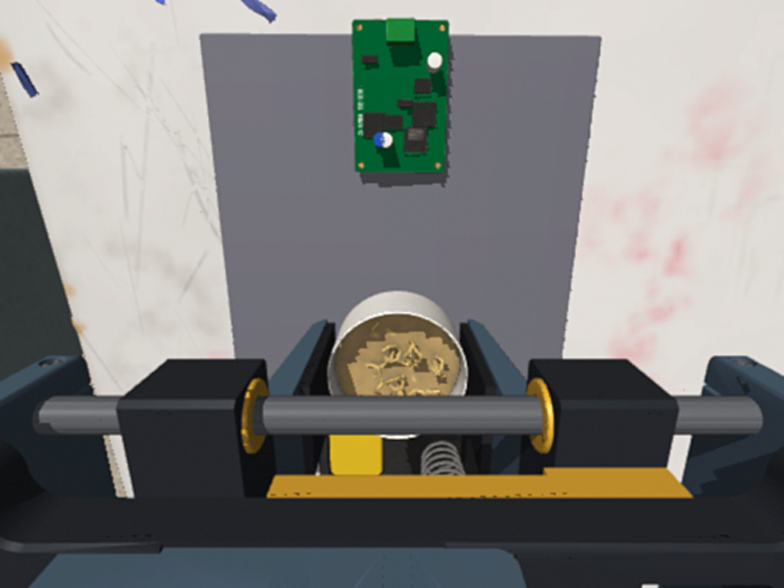

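The tin is held level with its rim centred near (398,363). The mat's left corners show at (201,34) and (600,37), with the board between (352,18) and (448,172).

Run:
```python
from h import *
import pickle
C=pickle.load(open("w3.pkl","rb"));q=lambda x,y:((x+.5)/1.4-.5,(y+.5)/1.4-.5)
for n,x,y,z in(("FL",201,34.5,6),("BL",600.5,37,6),("frontedge",233,345,6),("backedge",565,345,6),("tin L",330,365,142),("tin R",468,365,142),("tin bot",398,438,142),("tin near base",398,291,114.5),("pcb near L",356,171,18),("pcb near R",446,171,18)):
    print(n,ray(C,*q(x,y),z).round(1))
```

```text
FL [425.  172.4]
BL [660.6 155.3]
frontedge [409.3 -25.2]
backedge [648.2 -41.1]
tin L [505.3  18.9]
tin R [557.8  15.5]
tin bot [529.1 -14.9]
tin near base [532.6  38.6]
pcb near L [510.3  89.1]
pcb near R [565.5  85.4]
```

servo_tool(targets=[0, 0, 1, 0, 0, 0, 0, 0, 3, 0, 0, 0, 0, 0, 5, 0, 0, 0, 0, 0, 7, 0, 0, 0, 0, 0, 8.8, 0, 0, 0, 0, 0, 9.8, 0, 0, 0, 0, 0, 10.4, 0, 0, 0, 0, 0, 10.6, 0, 0, 0, 0, 0, 10.6, 0, 0, 0, 0, 0, 10.6, 0, 0, 0])

```text
t: 7.75
tcp_pos: [532.5, 8.2, 14.6]
tcp_rot: [179.9, -0.0, 86.0]
ft_force: [-0.1, -0.2, -1.1]
grip_width: 53.0
gripper_force: 30.0
```

```bash
python3 look.py w4
```

```text
[532.5   8.2  14.6] [179.95  -0.    85.99] 7.75
```

View pics/w4b.png

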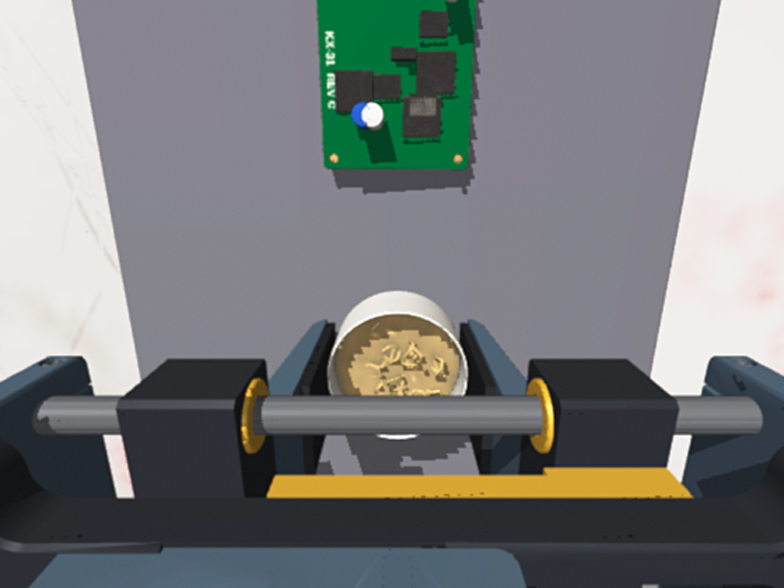

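Run:
```python
from h import *
import pickle
q=lambda x,y:((x+.5)/1.4-.5,(y+.5)/1.4-.5)
a=np.radians(-4.15);E=np.array([[np.cos(a),np.sin(a)],[-np.sin(a),np.cos(a)]]);M=[531.8,9.]
for w,L in(("w4",(("tin L",330,365,38),("tin R",468,365,38),("tin bot",398,438,38),("near base",398,291,10),("pcbL",325,168,18),("pcbR",468,169,18),("pcbL",325,168,12),("pcbR",468,169,12),("mat front",126,300,6),("mat back",672,300,6))),("w3",(("pcbFL",353,19,18),("pcbBL",449,20,18),("nearL",356,171,12),("nearR",446,171,12)))):
  C=pickle.load(open(w+".pkl","rb"))
  for n,x,y,z in L:
    p=ray(C,*q(x,y),z);print(w,n,z,p.round(1),"mat",(E@(p-M)).round(1))
```

```text
w4 tin L 38 [507.   17.5] mat [-25.4   6.6]
w4 tin R 38 [559.2  13.8] mat [26.9  6.8]
w4 tin bot 38 [530.5 -16.3] mat [  0.5 -25.3]
w4 near base 10 [534.2  36.7] mat [ 0.4 27.8]
w4 pcbL 18 [510.2  89. ] mat [-27.3  78.3]
w4 pcbR 18 [564.  85.] mat [26.6 78.1]
w4 pcbL 12 [509.2  89.1] mat [-28.3  78.3]
w4 pcbR 12 [564.9  84.9] mat [27.6 78.1]
w4 mat front 6 [414.4  39.7] mat [-119.3   22.2]
w4 mat back 6 [654.5  23.1] mat [121.4  22.9]
w3 pcbFL 18 [516.3 170.8] mat [-27.2 160.3]
w3 pcbBL 18 [569.9 166.7] mat [ 26.6 160.1]
w3 nearL 12 [509.7  89.1] mat [-27.8  78.3]
w3 nearR 12 [566.1  85.3] mat [28.7 78.6]
```

The tin sits at mat (0.5, 1.2), within measurement error of the centre. The board edges also suggest a shift of about +1.2. Lowering and releasing it here.

servo_tool(targets=[0, 0, 0.1, 0, 0, 0, 0, 0, 0.2, 0, 0, 0, 0, 0, 0.3, 0, 0, 0, 0, 0, 0.35, 0, 0, 0, 0, 0, 0.35, 0, 0, 0, 0, 0, 0.35, 0, 0, 0, 0, 0, 0.35, 0, 0, 0, 0, 0, 0.35, 0, 0, 0, 0, 0, 0.35, 0, 0, 0, 0, 0, 0.35, 0, 0, 0])

```text
t: 8.63
tcp_pos: [532.2, 8.4, 10.9]
tcp_rot: [180.0, -0.0, 86.0]
ft_force: [-4.0, 0.0, 8.5]
grip_width: 53.3
gripper_force: 30.0
```

servo_tool(targets=[0, 0, 0, 0, 0, 0, 0, 0, 0, 0, 0, 0, 0, 0, 0, 0, 0, 0, 0, 0, 0, 0, 0, 0, 0, 0, 0, 0, 0, 0, 0, 0, 0, 0, 0, 0, 0, 0, -1, 0, 0, 0, 0, 0, -3, 0, 0, 0, 0, 0, -5.5, 0, 0, 0, 0, 0, -8, 0, 0, 0], jaw=8)

```text
t: 9.47
tcp_pos: [531.5, 8.3, 91.7]
tcp_rot: [-179.9, 0.0, 86.0]
ft_force: [-1.1, -0.0, 0.5]
grip_width: 80.5
gripper_force: 0.0
```

servo_tool(targets=[0, 0, -2.5, 0, 0, 0, -0.5, 0, -4, 0, 0, 0, -3, -0.8, -4.8, 0, 0, 0, -6.5, -1.9, -4.8, 0, 0, 0, -10, -2.9, -4.8, 0, 0, 0, -13.5, -4, -4.8, 0, 0, 0, -17, -5, -4.8, 0, 0, 0, -20.5, -6, -4.8, 0, 0, 0, -24, -7, -4.8, 0, 0, 0, -27, -8, -4.8, 0, 0, 0], jaw=6)

```text
t: 10.3
tcp_pos: [432.5, -257.4, 139.3]
tcp_rot: [180.0, 0.0, 86.0]
ft_force: [1.0, 0.6, 0.0]
grip_width: 59.9
gripper_force: 0.0
```

servo_tool(targets=[-1.7, -0.5, 0, 0, 0, 0, -2.7, -0.8, 1, 0, 0, 0, -2.7, -0.8, 2, 0, 0, 0, -2.7, -0.8, 3, 0, 0, 0, -2.7, -0.8, 4, 0, 0, 0, -2.7, -0.8, 4, 0, 0, 0, -2.7, -0.8, 4, 0, 0, 0, -2.7, -0.8, 4, 0, 0, 0, -2.7, -0.8, 4, 0, 0, 0, -2.7, -0.8, 4, 0, 0, 0])

```text
t: 11.13
tcp_pos: [423.8, -281.7, 98.8]
tcp_rot: [180.0, 0.0, 86.0]
ft_force: [-0.2, -0.2, -0.3]
grip_width: 59.9
gripper_force: 0.0
```

```bash
python3 look.py w5
```

```text
[ 423.8 -281.7   98.8] [1.7997e+02 2.0000e-02 8.6020e+01] 11.1333
```

View pics/w5b.png

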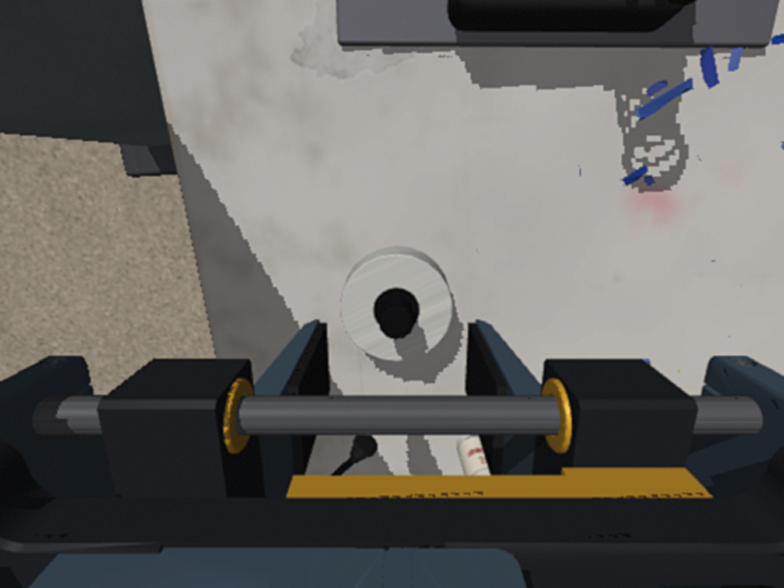

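The cap's shell spans columns 341–452 with its lower edge at row 363. The knob is at (397,313).

Run:
```python
from h import *
import pickle
C=pickle.load(open("w5.pkl","rb"));q=lambda x,y:((x+.5)/1.4-.5,(y+.5)/1.4-.5)
for n,x,y,z in(("L",341,308,26),("R",452,308,26),("bot",398,363,26),("near base",397,246,0),("knob far top",397,339,50),("knobL",374,318,50),("knobR",419,318,50)):
    print(n,ray(C,*q(x,y),z).round(1))
```

```text
L [ 389.5 -281.2]
R [ 456.2 -285.8]
bot [ 421.3 -319.8]
near base [ 425.4 -250.5]
knob far top [ 422.4 -293.6]
knobL [ 410.7 -280.4]
knobR [ 435.2 -282.1]
```

servo_tool(targets=[-0.25, 0, 1, 0, 0, 0, -0.25, 0, 2.5, 0, 0, 0, -0.25, 0, 4, 0, 0, 0, -0.25, 0, 5.3, 0, 0, 0, -0.25, 0, 6.3, 0, 0, 0, -0.25, 0, 6.8, 0, 0, 0, -0.25, 0, 6.9, 0, 0, 0, -0.25, 0, 6.9, 0, 0, 0, -0.25, 0, 6.9, 0, 0, 0, -0.25, 0, 6.9, 0, 0, 0])

```text
t: 12.02
tcp_pos: [423.7, -284.6, 30.0]
tcp_rot: [179.9, 0.0, 86.0]
ft_force: [-0.0, -0.0, -1.3]
grip_width: 60.0
gripper_force: 0.0
```

servo_tool(targets=[0, 0, 0, 0, 0, 0, 0, 0, 0, 0, 0, 0, 0, 0, 0, 0, 0, 0, 0, 0, 0, 0, 0, 0, 0, 0, 0, 0, 0, 0, 0, 0, 0, 0, 0, 0, 0, 0, 0, 0, 0, 0, 0, 0, 0, 0, 0, 0, 0, 0, 0, 0, 0, 0, 0, 0, 0, 0, 0, 0], jaw=1.2)

```text
t: 12.85
tcp_pos: [423.3, -284.3, 29.4]
tcp_rot: [-180.0, -0.0, 86.0]
ft_force: [0.4, 0.5, 1.8]
grip_width: 18.7
gripper_force: 30.0
```

servo_tool(targets=[0, 0, -1, 0, 0, 0, 0, 0, -3, 0, 0, 0, 0, 0, -5.5, 0, 0, 0, 0, 0, -8, 0, 0, 0, 0.5, 0, -9.5, 0, 0, 0, 2, 0.6, -10, 0, 0, 0, 4, 1.2, -10, 0, 0, 0, 6.5, 1.9, -10, 0, 0, 0, 9.5, 2.8, -10, 0, 0, 0, 12.5, 3.7, -10, 0, 0, 0])

```text
t: 13.68
tcp_pos: [469.1, -161.1, 130.2]
tcp_rot: [180.0, 0.0, 85.9]
ft_force: [0.4, -0.5, -0.6]
grip_width: 18.6
gripper_force: 30.0
```

servo_tool(targets=[3, 0.9, 0, 0, 0, 0, 6, 1.8, 0, 0, 0, 0, 9, 2.7, 0, 0, 0, 0, 11.5, 3.4, 0, 0, 0, 0, 14, 4.1, 0, 0, 0, 0, 16, 4.7, 0, 0, 0, 0, 17.2, 5, 0, 0, 0, 0, 17.5, 5.1, 0, 0, 0, 0, 17.5, 5.1, 0, 0, 0, 0, 17.5, 5.1, 0, 0, 0, 0])

```text
t: 14.52
tcp_pos: [531.6, 8.2, 129.5]
tcp_rot: [-180.0, 0.0, 86.0]
ft_force: [-0.8, 1.1, -0.6]
grip_width: 19.1
gripper_force: 30.0
```

servo_tool(targets=[0, 0, 1, 0, 0, 0, 0, 0, 2.5, 0, 0, 0, 0, 0, 3.5, 0, 0, 0, 0, 0, 4, 0, 0, 0, 0, 0, 4, 0, 0, 0, 0, 0, 4, 0, 0, 0, 0, 0, 4, 0, 0, 0, 0, 0, 4, 0, 0, 0, 0, 0, 4, 0, 0, 0, 0, 0, 4, 0, 0, 0])

```text
t: 15.35
tcp_pos: [532.2, 8.8, 89.8]
tcp_rot: [180.0, -0.0, 86.0]
ft_force: [-0.0, 0.6, -0.7]
grip_width: 19.1
gripper_force: 30.0
```

```bash
python3 look.py w6
```

```text
[532.2   8.8  89.8] [179.96  -0.    86.  ] 15.35
```

View pics/w6b.png

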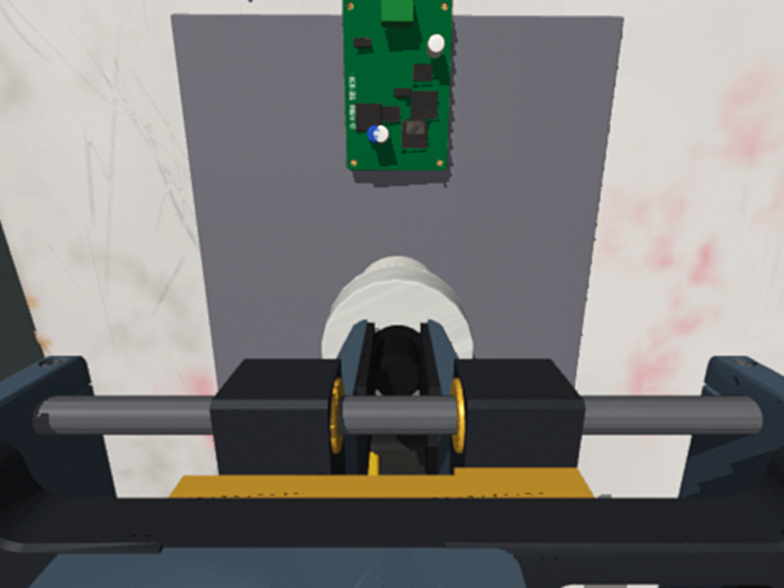

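Run:
```python
from h import *
import pickle
C=pickle.load(open("w6.pkl","rb"));q=lambda x,y:((x+.5)/1.4-.5,(y+.5)/1.4-.5)
for n,x,y,z in(("tin base near",400,257,6),("cap rim near",398,267,60.4),("capL",322,345,86.4),("capR",474,345,86.4),("pcb near",400,170,14)):
    print(n,ray(C,*q(x,y),z).round(1))
```

```text
tin base near [535.4  35.9]
cap rim near [534.4  42.2]
capL [498.8  15.2]
capR [565.8  10.6]
pcb near [538.7  86.7]
```

servo_tool(targets=[0.15, 0.05, 0.3, 0, 0, 0, 0.27, 0.05, 1, 0, 0, 0, 0.27, 0.05, 1.8, 0, 0, 0, 0.27, 0.05, 2.5, 0, 0, 0, 0.27, 0.05, 3, 0, 0, 0, 0.27, 0.05, 3.5, 0, 0, 0, 0.27, 0.05, 4, 0, 0, 0, 0.27, 0.05, 4.4, 0, 0, 0, 0.27, 0.05, 4.7, 0, 0, 0, 0.27, 0.05, 4.9, 0, 0, 0])

```text
t: 16.23
tcp_pos: [532.6, 11.5, 40.0]
tcp_rot: [-180.0, 0.0, 86.0]
ft_force: [-0.3, -0.2, 3.2]
grip_width: 18.9
gripper_force: 30.0
```

servo_tool(targets=[0, 0, 0.05, 0, 0, 0, 0, 0, 0.05, 0, 0, 0, 0, 0, 0.05, 0, 0, 0, 0, 0, 0.05, 0, 0, 0, 0, 0, 0.05, 0, 0, 0, 0, 0, 0.05, 0, 0, 0, 0, 0, 0.05, 0, 0, 0, 0, 0, 0.05, 0, 0, 0, 0, 0, 0.05, 0, 0, 0, 0, 0, 0.05, 0, 0, 0])

```text
t: 17.07
tcp_pos: [532.8, 11.5, 40.0]
tcp_rot: [180.0, -0.0, 86.0]
ft_force: [-1.8, -0.4, 4.5]
grip_width: 18.8
gripper_force: 30.0
```

servo_tool(targets=[0, 0, 0, 0, 0, 0, 0, 0, 0, 0, 0, 0, 0, 0, 0, 0, 0, 0, 0, 0, 0, 0, 0, 0, 0, 0, -1, 0, 0, 0, 0, 0, -3, 0, 0, 0, 0, 0, -6, 0, 0, 0, 0, 0, -8.5, 0, 0, 5, 0, 0, -10, 0, 0, 12, 0, 0, -10.5, 0, 0, 19], jaw=5)

```text
t: 17.9
tcp_pos: [534.1, 11.5, 148.4]
tcp_rot: [179.8, -0.1, 66.7]
ft_force: [0.2, -0.4, -0.1]
grip_width: 49.7
gripper_force: 0.0
```

Run:
```python
import numpy as np
from h import *
s=bot.state();y=np.radians(s["tcp_rot"][2]);d=np.array([414,262])-s["tcp_pos"][:2];print(s["tcp_pos"],s["tcp_rot"])
print(d@[np.cos(y),np.sin(y)],d@[np.sin(y),-np.cos(y)])
```

```text
[534.10775112  11.46133819 148.42581903] [ 1.79781009e+02 -8.90207798e-02  6.66699061e+01]
182.48823039284983 -209.50784879831758
```

servo_tool(targets=[1.8, -2.1, 0, 0, 0, 7, 3.6, -4.2, 0, 0, 0, 14, 5.6, -6.4, 0, 0, 0, 21, 7.6, -8.7, 0, 0, 0, 28, 9.6, -11, 0, 0, 0, 35, 11.6, -13.3, 0, 0, 0, 13.6, 0, 0, 0, 0, 0, 0, 0, 0, 0, 0, 0, 0, 0, 0, 0, 0, 0, 0, 0, 0, 0, 0, 0, 0], jaw=9.1)

```text
t: 18.73
tcp_pos: [521.5, 35.4, 145.8]
tcp_rot: [180.0, -0.0, 65.3]
ft_force: [0.5, 0.8, 0.6]
grip_width: 91.6
gripper_force: 0.0
```

servo_tool(targets=[1, -1.2, 0, 0, 0, 7, 2.6, -3.1, 0, 0, 0, 14, 4.4, -5.3, 0, 0, 0, 21, 6.4, -7.7, 0, 0, 0, 28, 8.6, -10.3, 0, 0, 0, 35, 10.8, -13, 0, 0, 0, 42, 13, -15.6, 0, 0, 0, 49, 15, -18, 0, 0, 0, 56, 16.1, -19.2, 0, 0, 0, 63, 16.1, -19.2, 0, 0, 0, 69.3])

```text
t: 19.57
tcp_pos: [414.6, 266.1, 145.7]
tcp_rot: [-180.0, -0.0, -4.3]
ft_force: [0.8, -1.1, 0.6]
grip_width: 91.3
gripper_force: 0.0
```

servo_tool(targets=[0, 0, 0, 0, 0, 0, 0, 0, 0, 0, 0, 0, 0, 0, 0, 0, 0, 0, 0, 0, 0, 0, 0, 0, 0, 0, 0, 0, 0, 0, 0, 0, 0, 0, 0, 0, 0, 0, 0, 0, 0, 0, 0, 0, 0, 0, 0, 0, 0, 0, 0, 0, 0, 0, 0, 0, 0, 0, 0, 0])

```text
t: 20.4
tcp_pos: [415.7, 263.5, 144.9]
tcp_rot: [180.0, 0.0, -4.1]
ft_force: [-0.0, 0.0, 0.6]
grip_width: 91.2
gripper_force: 0.0
```

```bash
python3 look.py w7
```

```text
[415.7 263.5 144.9] [ 1.80e+02  1.00e-02 -4.12e+00] 20.4
```

View pics/w7b.png

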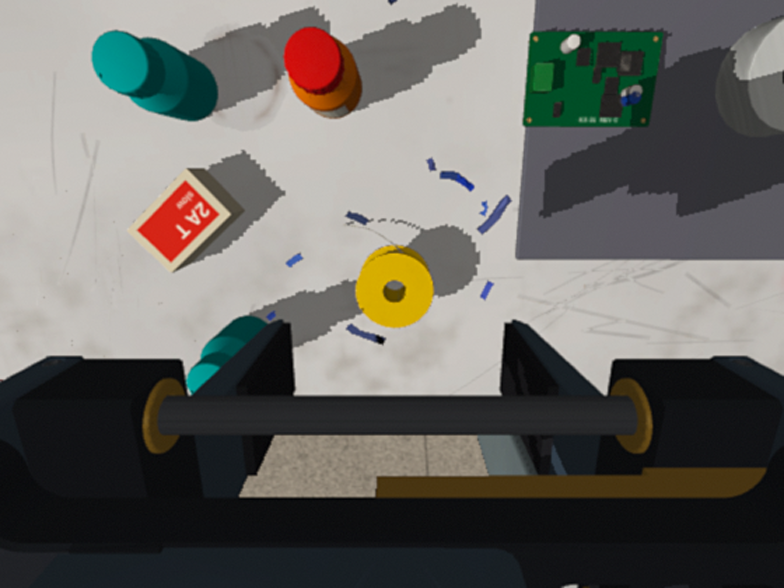

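The reel's top flange spans columns 355–433 around (395,288), with its stub going up-left, clear of the fingers. The amber bottle has its cap at (320,58) and its base near (333,100).

Run:
```python
from h import *
import pickle
C=pickle.load(open("w7.pkl","rb"));q=lambda x,y:((x+.5)/1.4-.5,(y+.5)/1.4-.5)
for n,x,y,z in(("L",355,288,34),("R",433.5,288,34),("bot",395,328,34),("hole",394,291,34),("near base",395,243,0),("amb capL",284.5,58,76),("amb capR",355,58,76),("cap top",318,27,76),("bodyR",361,95,40),("base",340,117,0),("turq capc",121,62,76),("turq2",205,378,76),
 ("tin cap near L",716,90,26)):
    print(n,ray(C,*q(x,y),z).round(1))
```

```text
L [417.3 292. ]
R [413.5 238.2]
bot [386.1 266.7]
hole [413.3 265.4]
near base [440.7 262.9]
amb capL [551.4 310.6]
amb capR [548.9 275.1]
cap top [563.9 292. ]
bodyR [537.3 276.1]
base [530.8 294.5]
turq capc [555.4 393.4]
turq2 [377.5 385.7]
tin cap near L [526.8  56.1]
```

servo_tool(targets=[0, -0.15, 2.5, 0, 0, 0, 0, -0.15, 5.5, 0, 0, 0, 0, -0.15, 8.5, 0, 0, 0, 0, -0.15, 10.8, 0, 0, 0, 0, -0.15, 12.3, 0, 0, 0, 0, -0.15, 13.3, 0, 0, 0, 0, -0.15, 13.8, 0, 0, 0, 0, -0.15, 13.8, 0, 0, 0, 0, -0.15, 13.8, 0, 0, 0, 0, -0.15, 13.8, 0, 0, 0])

```text
t: 21.28
tcp_pos: [416.5, 265.4, 7.9]
tcp_rot: [-180.0, -0.1, -4.1]
ft_force: [-0.0, -0.2, 0.3]
grip_width: 90.6
gripper_force: 0.0
```

servo_tool(targets=[0, 0, 0, 0, 0, 0, 0, 0, 0, 0, 0, 0, 0, 0, 0, 0, 0, 0, 0, 0, 0, 0, 0, 0, 0, 0, 0, 0, 0, 0, 0, 0, 0, 0, 0, 0, 0, 0, 0, 0, 0, 0, 0, 0, 0, 0, 0, 0, 0, 0, 0, 0, 0, 0, 0, 0, 0, 0, 0, 0], jaw=4.5)

```text
t: 22.12
tcp_pos: [415.9, 265.1, 7.0]
tcp_rot: [-180.0, -0.0, -4.1]
ft_force: [-0.8, -0.9, 3.6]
grip_width: 53.6
gripper_force: 30.0
```

Run:
```python
from h import *
C=cam("top");S=cam("scene")
for z in(300,400,500,600):
    for uv in((222,118),(276,45)):
        p=ray(C,*uv,z);print(z,p.round(0),proj(S,[*p,z]).round(0),end=" | ")
    print()
s=bot.state();y=np.radians(s["tcp_rot"][2]);d=np.array([618,3.5])-s["tcp_pos"][:2]
print(s["tcp_pos"],d@[np.cos(y),np.sin(y)],d@[np.sin(y),-np.cos(y)])
```

```text
300 [664. 139.] [181. 130.] | 300 [831.  25.] [172. 110.] | 
400 [632. 126.] [189.  95.] | 400 [782.  24.] [179.  79.] | 
500 [600. 113.] [197.  55.] | 500 [733.  23.] [188.  45.] | 
600 [569. 100.] [207.  11.] | 600 [684.  21.] [197.   6.] | 
[415.87922739 265.05103977   7.01305168] 220.41581645485928 246.33030869577055
```

servo_tool(targets=[0, 0, -1, 0, 0, 0, 0, 0, -3, 0, 0, 0, 0, 0, -5.5, 0, 0, 0, 0, 0, -7.5, 0, 0, 0, 0.5, 0.6, -8.5, 0, 0, 0, 1.5, 1.7, -9, 0, 0, 0, 3, 3.4, -9, 0, 0, 0, 5, 5.6, -9, 0, 0, 0, 7, 7.8, -9, 0, 0, 0, 9, 10.1, -9, 0, 0, 0])

```text
t: 22.95
tcp_pos: [499.0, 156.2, 97.0]
tcp_rot: [180.0, 0.0, -4.1]
ft_force: [0.5, 0.5, -0.8]
grip_width: 53.4
gripper_force: 30.0
```

servo_tool(targets=[2.1, 2.3, 0, 0, 0, 0, 4.2, 4.7, 0, 0, 0, 0, 6.3, 7, 0, 0, 0, 0, 8.2, 9.2, 0, 0, 0, 0, 10, 11.2, 0, 0, 0, 0, 11.6, 13, 0, 0, 0, 0, 12.6, 14.1, 0, 0, 0, 0, 13, 14.5, 0, 0, 0, 0, 13, 14.5, 0, 0, 0, 0, 13, 14.5, 0, 0, 0, 0])

```text
t: 23.78
tcp_pos: [616.8, 4.2, 96.7]
tcp_rot: [-180.0, 0.1, -4.1]
ft_force: [0.2, 0.6, -0.1]
grip_width: 53.8
gripper_force: 30.0
```

servo_tool(targets=[0, 0, 1, 0, 0, 0, 0, 0, 2.5, 0, 0, 0, 0, 0, 4, 0, 0, 0, 0, 0, 5.5, 0, 0, 0, 0, 0, 6.7, 0, 0, 0, 0, 0, 7.5, 0, 0, 0, 0, 0, 7.8, 0, 0, 0, 0, 0, 8, 0, 0, 0, 0, 0, 8, 0, 0, 0, 0, 0, 8, 0, 0, 0])

```text
t: 24.62
tcp_pos: [618.0, 3.8, 17.4]
tcp_rot: [-180.0, -0.0, -4.1]
ft_force: [0.5, 0.3, -0.2]
grip_width: 53.8
gripper_force: 30.0
```

```bash
python3 look.py w8
```

```text
[618.    3.8  17.4] [-1.80e+02 -4.00e-02 -4.13e+00] 24.6167
```

View pics/w8b.png

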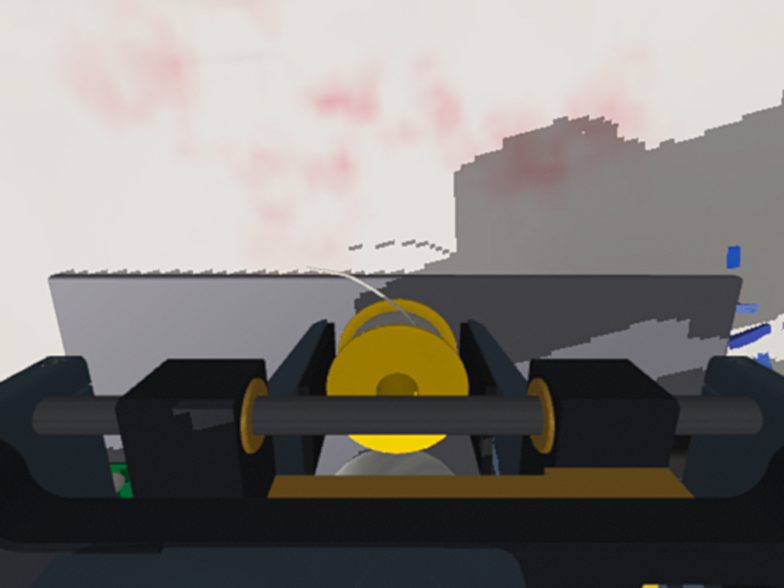

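The reel is held over the mat with top flange columns 327–469 and the base's back edge at row 298. The mat's back corners are at (50,276) and (741,277), and the cap's arc tops out near (395,448).

Run:
```python
from h import *
import pickle
C=pickle.load(open("w8.pkl","rb"));q=lambda x,y:((x+.5)/1.4-.5,(y+.5)/1.4-.5)
a=np.radians(-4.15);E=np.array([[np.cos(a),np.sin(a)],[-np.sin(a),np.cos(a)]])
P={}
for n,x,y,z in(("BL",50,276,6),("BR",742,277,6),("reel base back",398,298,10.4),("topL",327,385,44),("topR",469,385,44),("top front",397,454,44),("caparc",395,448,36.5),("caparcbase",395,448,10.5)):
    P[n]=ray(C,*q(x,y),z)
M=(P["BL"]+P["BR"])/2-120*E[0];print(M,np.linalg.norm(P["BL"]-P["BR"]),np.degrees(np.arctan2(*(P["BR"]-P["BL"]))))
for n in P: print(n,P[n].round(1),(E@(P[n]-M)).round(1))
```

```text
[530.91150886  10.22671689] 304.87086976657815 -175.84581947318637
BL [661.6 153.6] [120.  152.4]
BR [ 639.6 -150.5] [ 120.  -152.4]
reel base back [642.    1.4] [111.4  -0.7]
topL [620.   29.8] [87.4 26. ]
topR [616.2 -23.4] [ 87.5 -27.4]
top front [587.9   5.7] [57.1 -0.4]
caparc [585.2   6.7] [54.4  0.4]
caparcbase [566.2   8.2] [35.3  0.5]
```

servo_tool(targets=[0.1, -0.08, 0.1, 0, 0, 0, 0.1, -0.08, 0.2, 0, 0, 0, 0.1, -0.08, 0.3, 0, 0, 0, 0.1, -0.08, 0.4, 0, 0, 0, 0.1, -0.08, 0.44, 0, 0, 0, 0.1, -0.08, 0.44, 0, 0, 0, 0.1, -0.08, 0.44, 0, 0, 0, 0.1, -0.08, 0.44, 0, 0, 0, 0.1, -0.08, 0.44, 0, 0, 0, 0.1, -0.08, 0.44, 0, 0, 0])

```text
t: 25.5
tcp_pos: [618.7, 4.6, 13.0]
tcp_rot: [-180.0, -0.0, -4.1]
ft_force: [-2.9, 1.1, 7.6]
grip_width: 53.3
gripper_force: 30.0
```

servo_tool(targets=[0, 0, 0, 0, 0, 0, 0, 0, 0, 0, 0, 0, 0, 0, 0, 0, 0, 0, 0, 0, 0, 0, 0, 0, 0, 0, 0, 0, 0, 0, 0, 0, 0, 0, 0, 0, 0, 0, -1, 0, 0, 0, 0, 0, -3, 0, 0, 0, 0, 0, -6, 0, 0, 0, 0, 0, -9, 0, 0, 0], jaw=8)

```text
t: 26.33
tcp_pos: [618.0, 4.5, 103.7]
tcp_rot: [180.0, 0.1, -4.1]
ft_force: [0.4, 0.2, 1.2]
grip_width: 80.0
gripper_force: 0.0
```

servo_tool(targets=[0, 0.5, -1.5, 0, 0, 0, 0, 2.5, -3, 0, 0, -6, 0, 6, -3, 0, 0, -12, 0, 10, -3, 0, 0, -18, 0, 14, -3, 0, 0, -24, 0, 18, -3, 0, 0, -30, -0.2, 22, -3, 0, 0, -36, -0.3, 26, -3, 0, 0, -42, -0.4, 30, -3, 0, 0, -48, -0.5, 33, -3, 0, 0, -53], jaw=8)

```text
t: 27.17
tcp_pos: [589.4, -327.2, 133.6]
tcp_rot: [179.9, -0.0, 49.1]
ft_force: [0.7, -0.9, 0.4]
grip_width: 79.7
gripper_force: 0.0
```

Run:
```python
from h import *
s=bot.state();y=np.radians(s["tcp_rot"][2]);d=np.array([586,-369])-s["tcp_pos"][:2]
print(s["tcp_pos"],s["tcp_rot"],d@[np.cos(y),np.sin(y)],d@[np.sin(y),-np.cos(y)])
```

```text
[ 589.37727939 -327.23913318  133.55510318] [ 1.79943158e+02 -1.50498495e-03  4.91298352e+01] -33.78924275901792 24.77222411834526
```

servo_tool(targets=[-1, 0.7, 0.5, 0, 0, -2, -2.2, 1.7, 1.5, 0, 0, -4, -3.2, 2.4, 2.5, 0, 0, -4, -3.4, 2.5, 3, 0, 0, -4, -3.4, 2.5, 3, 0, 0, -4, -3.4, 2.5, 3, 0, 0, -4, -3.4, 2.5, 3, 0, 0, -4, -3.4, 2.5, 3, 0, 0, -4, -3.4, 2.5, 3, 0, 0, -4, -3.4, 2.5, 3, 0, 0, -4])

```text
t: 28.0
tcp_pos: [586.6, -366.0, 102.9]
tcp_rot: [180.0, -0.0, 52.9]
ft_force: [0.3, 0.9, 0.1]
grip_width: 80.2
gripper_force: 0.0
```

```bash
cat > blob.py <<'E'
from h import *
import pickle
def blobs(n,lo,hi,mina=300):
    C=pickle.load(open(n+".pkl","rb"));h=cv2.cvtColor(cv2.imread(f"pics/{n}.png"),cv2.COLOR_BGR2HSV)
    m=cv2.inRange(h,lo,hi);k,_,st,ce=cv2.connectedComponentsWithStats(m)
    return C,m,[(st[i],ce[i]) for i in range(1,k) if st[i][4]>mina]
E
python3 look.py w9
python3 - <<'E'
from blob import *
C,m,B=blobs("w9",(100,120,60),(130,255,255))
for s,c in B:
    x,y,w,h,a=s;print(s,c.round(1))
    for n,u,v in(("cent",*c),("L",x-.5,c[1]),("R",x+w-.5,c[1]),("top",c[0],y-.5),("bot",c[0],y+h-.5)):print(n,ray(C,u,v,12).round(1))
E
```

```text
[ 586.6 -366.   102.9] [179.98  -0.    52.89] 28.0
[124   2  23  46 478] [134.5  24.6]
cent [ 585.3 -178.9]
L [ 578.6 -173.9]
R [ 592.6 -184.4]
top [ 596.1 -168. ]
bot [ 574.  -190.2]
[ 266  193   46   46 1472] [288.5 215.7]
cent [ 587.5 -371.8]
L [ 570.9 -359.3]
R [ 604.1 -384.3]
top [ 600.4 -354.7]
bot [ 574.3 -389.6]
```

servo_tool(targets=[-0.3, 0.4, 2, 0, 0, 0, -0.3, 0.4, 4.5, 0, 0, 0, -0.3, 0.4, 6.5, 0, 0, 0, -0.3, 0.4, 8, 0, 0, 0, -0.3, 0.4, 9, 0, 0, 0, -0.3, 0.4, 9.6, 0, 0, 0, -0.3, 0.4, 9.9, 0, 0, 0, -0.3, 0.4, 10, 0, 0, 0, -0.3, 0.4, 10, 0, 0, 0, -0.3, 0.4, 10, 0, 0, 0])

```text
t: 28.88
tcp_pos: [588.2, -371.4, 3.4]
tcp_rot: [179.9, -0.0, 52.9]
ft_force: [0.6, -1.0, -0.6]
grip_width: 80.2
gripper_force: 0.0
```

servo_tool(targets=[0, 0, 0, 0, 0, 0, 0, 0, 0, 0, 0, 0, 0, 0, 0, 0, 0, 0, 0, 0, 0, 0, 0, 0, 0, 0, 0, 0, 0, 0, 0, 0, 0, 0, 0, 0, 0, 0, 0, 0, 0, 0, 0, 0, 0, 0, 0, 0, 0, 0, 0, 0, 0, 0, 0, 0, 0, 0, 0, 0], jaw=3.2)

```text
t: 29.72
tcp_pos: [587.8, -371.1, 2.6]
tcp_rot: [180.0, -0.0, 52.9]
ft_force: [-0.4, -0.6, 1.3]
grip_width: 41.0
gripper_force: 30.0
```

servo_tool(targets=[0, 0, -1, 0, 0, 0, 0, 0, -3, 0, 0, 0, 0, 0, -6, 0, 0, 0, 0.3, -0.2, -9, 0, 0, 0, 1.3, -0.8, -11.5, 0, 0, 0, 3, -1.9, -12.5, 0, 0, 0, 5, -3.2, -12.5, 0, 0, 0, 7.5, -4.8, -12.5, 0, 0, 0, 10, -6.4, -12.5, 0, 0, 0, 12.6, -8, -12.5, 0, 0, 0])

```text
t: 30.55
tcp_pos: [599.8, -221.2, 128.3]
tcp_rot: [180.0, -0.0, 52.8]
ft_force: [0.6, 0.1, -0.9]
grip_width: 40.4
gripper_force: 30.0
```

servo_tool(targets=[2.7, -1.7, 0, 0, 0, 0, 5.4, -3.4, 0, 0, 0, 0, 8.2, -5.2, 0, 0, 0, 0, 11, -7, 0, 0, 0, 0, 13.6, -8.7, 0, 0, 0, 0, 16, -10.2, 0, 0, 0, 0, 17.8, -11.4, 0, 0, 0, 0, 18.8, -12, 0, 0, 0, 0, 19.2, -12.3, 0, 0, 0, 0, 19.2, -12.3, 0, 0, 0, 0])

```text
t: 31.38
tcp_pos: [617.9, 5.3, 127.8]
tcp_rot: [180.0, -0.0, 52.9]
ft_force: [0.8, 0.1, -2.3]
grip_width: 40.9
gripper_force: 30.0
```

servo_tool(targets=[0, 0, 1, 0, 0, 0, 0, 0, 2.5, 0, 0, 0, 0, 0, 4, 0, 0, 0, 0, 0, 5, 0, 0, 0, 0, 0, 5.8, 0, 0, 0, 0, 0, 6.3, 0, 0, 0, 0, 0, 6.5, 0, 0, 0, 0, 0, 6.5, 0, 0, 0, 0, 0, 6.5, 0, 0, 0, 0, 0, 6.5, 0, 0, 0])

```text
t: 32.22
tcp_pos: [618.3, 5.0, 63.2]
tcp_rot: [180.0, -0.0, 52.9]
ft_force: [0.0, 0.0, -1.6]
grip_width: 40.7
gripper_force: 30.0
```

```bash
python3 look.py w10
python3 - <<'E'
from blob import *
for lo,hi,zs in(((100,120,60),(130,255,255),(None,)),((20,120,60),(35,255,255),(40,))):
  C,m,B=blobs("w10",lo,hi)
  for s,c in B:
    x,y,w,h,a=s;print(s,c.round(1),"yellow" if lo[0]==20 else "blue")
E
```

```text
[618.3   5.   63.2] [ 1.7995e+02 -3.0000e-02  5.2880e+01] 32.2167
[ 249  225   71   58 3111] [283.7 256.2] blue
[ 245  193   75   57 2117] [281.7 216.3] yellow
[195 270  16  54 349] [200.7 296.6] yellow
[357 270  16  53 431] [365.9 296.7] yellow
[ 166  335  302   21 3037] [326.7 346.1] yellow
```

View pics/w10b.png

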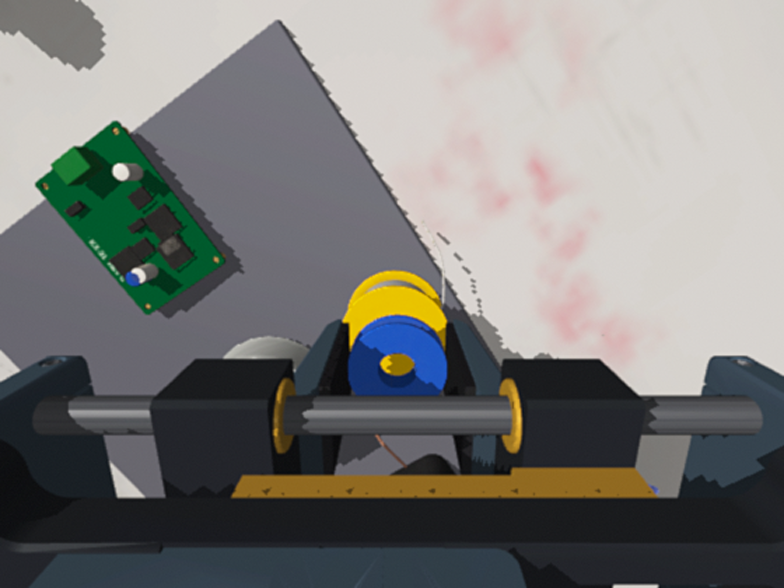

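The wick hangs over the reel: wick columns 249–320 at row 256 (original pixels), reel columns 245–320 with its near edge at row 193.

Run:
```python
from h import *
import pickle
C=pickle.load(open("w10.pkl","rb"));y=np.radians(52.88);T=np.array([[np.cos(y),np.sin(y)],[np.sin(y),-np.cos(y)]]);o=[618.3,5.]
for n,u,v,z in(("wick L",248.5,258,72.6),("wick R",319.5,258,72.6),("wick near base",284,224.5,60.6),("reel L",244.5,226,40),("reel R",319.5,226,40),("reel near base",281.5,192.5,6)):
    print(n,(T@(ray(C,u,v,z)-o)).round(1))
```

```text
wick L [  1.8 -20.7]
wick R [ 1.9 20.4]
wick near base [18.2 -0.1]
reel L [  9.9 -26.7]
reel R [10.  23.9]
reel near base [25.2 -1.9]
```

servo_tool(targets=[0.03, -0.12, 0.3, 0, 0, 0, 0.03, -0.12, 0.7, 0, 0, 0, 0.03, -0.12, 1.1, 0, 0, 0, 0.03, -0.12, 1.5, 0, 0, 0, 0.03, -0.12, 1.8, 0, 0, 0, 0.03, -0.12, 2, 0, 0, 0, 0.03, -0.12, 2.05, 0, 0, 0, 0.03, -0.12, 2.05, 0, 0, 0, 0.03, -0.12, 2.05, 0, 0, 0, 0.03, -0.12, 2.05, 0, 0, 0])

```text
t: 33.1
tcp_pos: [616.9, 5.9, 42.5]
tcp_rot: [-180.0, 0.0, 52.9]
ft_force: [-6.8, 0.2, 11.2]
grip_width: 41.0
gripper_force: 30.0
```

servo_tool(targets=[0, 0, 0, 0, 0, 0, 0, 0, 0, 0, 0, 0, 0, 0, 0, 0, 0, 0, 0, 0, 0, 0, 0, 0, 0, 0, 0, 0, 0, 0, 0, 0, 0, 0, 0, 0, 0, 0, -1, 0, 0, 0, 0, 0, -3, 0, 0, 0, 0, 0, -6, 0, 0, 0, 0, 0, -9, 0, 0, 0], jaw=6.5)

```text
t: 33.93
tcp_pos: [616.5, 5.9, 133.2]
tcp_rot: [-179.9, 0.0, 52.9]
ft_force: [0.4, 0.4, -0.4]
grip_width: 65.0
gripper_force: 0.0
```

servo_tool(targets=[0, 0, 0, 0, 0, 0, 0, 0, 0, 0, 0, 0, 0, 0, 0, 0, 0, 0, 0, 0, 0, 0, 0, 0, 0, 0, 0, 0, 0, 0, 0, 0, 0, 0, 0, 0, 0, 0, 0, 0, 0, 0, 0, 0, 0, 0, 0, 0, 0, 0, 0, 0, 0, 0, 0, 0, 0, 0, 0, 0])

```text
t: 34.77
tcp_pos: [617.0, 5.9, 131.9]
tcp_rot: [-180.0, 0.0, 52.9]
ft_force: [0.2, 0.1, 0.4]
grip_width: 65.1
gripper_force: 0.0
```

```bash
python3 look.py w11
python3 - <<'E'
from blob import *
y=np.radians(52.88);T=np.array([[np.cos(y),np.sin(y)],[np.sin(y),-np.cos(y)]]);o=bot.state()["tcp_pos"][:2]
for lo,hi,z in(((100,120,60),(130,255,255),52),((20,120,60),(35,255,255),40)):
  C,m,B=blobs("w11",lo,hi)
  for s,c in B:
    x,yy,w,h,a=s;print(s,c.round(1),z)
    for n,u,v in(("L",x-.5,c[1]),("R",x+w-.5,c[1]),("top",x+w/2,yy-.5),("bot",x+w/2,yy+h-.5)):print(n,(T@(ray(C,u,v,z)-o)).round(1),(T@(ray(C,u,v,6)-o)).round(1))
E
```

```text
[617.    5.9 131.9] [-1.7999e+02  1.0000e-02  5.2870e+01] 34.7667
[ 260  192   48   48 1598] [283.3 215.9] 52
L [ -1.  -21.2] [-15.6 -24.9]
R [-0.9 20.3] [-15.5  24.2]
top [20.7 -0. ] [10.1  0.1]
bot [-22.8   0.1] [-41.5   0.2]
[ 254  177   60   62 1081] [284.7 196.5] 40
L [ 13.3 -27.1] [  4.9 -30.5]
R [13.4 26.3] [ 4.9 29.8]
top [31.3  0. ] [25.2  0.1]
bot [-26.7   0.1] [-40.3   0.2]
[150 270  23  54 463] [158.7 296.7] 40
L [ -88.1 -131.9] [-109.7 -148.9]
R [ -88.1 -109.3] [-109.7 -123.4]
top [ -58.5 -116.9] [ -76.3 -131.9]
bot [-118.9 -123.6] [-144.5 -139.5]
[395 270  23  53 573] [408.2 296.6] 40
L [-87.9 108.8] [-109.5  123. ]
R [-87.9 131.5] [-109.5  148.6]
top [-58.4 117.3] [-76.1 132.6]
bot [-117.6  124. ] [-143.1  140.2]
[ 216  331  302   25 4866] [369.1 346. ] 40
L [-146.2  -70.7] [-175.3  -79.7]
R [-146.1  242.5] [-175.2  274. ]
top [-127.2   84.9] [-153.8   96. ]
bot [-158.1   87.3] [-188.7   98.7]
```

Run:
```python
from blob import *
a=cv2.imread("pics/w11.png");print(a[234:248,284].tolist());print(a[172:196,284].tolist())
C,m,B=blobs("w11",(20,120,40),(35,255,255))
y=np.radians(52.88);T=np.array([[np.cos(y),np.sin(y)],[np.sin(y),-np.cos(y)]]);o=np.array([617.,5.9])
b=cv2.inRange(cv2.cvtColor(a,cv2.COLOR_BGR2HSV),(100,100,40),(130,255,255))
for v in range(176,244,3):
    r=np.where(m[v,240:330])[0]+240;q=np.where(b[v,240:330])[0]+240
    print(v,(r.min(),r.max()) if len(r) else None,(q.min(),q.max()) if len(q) else None)
```

```text
[[192, 90, 35], [192, 89, 34], [192, 89, 34], [193, 88, 33], [195, 88, 33], [185, 86, 40], [127, 90, 75], [108, 103, 104], [114, 107, 108], [114, 107, 107], [114, 106, 107], [115, 108, 108], [114, 106, 107], [114, 106, 107]]
[[120, 110, 112], [121, 112, 114], [121, 110, 110], [123, 108, 106], [114, 121, 132], [48, 169, 207], [0, 197, 237], [0, 197, 235], [0, 190, 230], [11, 179, 220], [62, 147, 173], [63, 137, 162], [0, 192, 235], [0, 201, 238], [0, 198, 234], [0, 197, 234], [0, 197, 234], [0, 198, 236], [0, 195, 238], [110, 166, 196], [213, 113, 87], [194, 86, 36], [161, 75, 36], [186, 83, 32]]
176 None None
179 (np.int64(273), np.int64(295)) None
182 (np.int64(267), np.int64(300)) None
185 (np.int64(264), np.int64(303)) None
188 (np.int64(262), np.int64(306)) None
191 (np.int64(260), np.int64(307)) None
194 (np.int64(259), np.int64(308)) (np.int64(273), np.int64(293))
197 (np.int64(258), np.int64(309)) (np.int64(269), np.int64(298))
200 (np.int64(257), np.int64(311)) (np.int64(266), np.int64(300))
203 (np.int64(256), np.int64(312)) (np.int64(264), np.int64(303))
206 (np.int64(255), np.int64(313)) (np.int64(262), np.int64(304))
209 (np.int64(255), np.int64(313)) (np.int64(261), np.int64(305))
212 (np.int64(255), np.int64(313)) (np.int64(261), np.int64(306))
215 (np.int64(255), np.int64(313)) (np.int64(260), np.int64(306))
218 (np.int64(255), np.int64(313)) (np.int64(260), np.int64(307))
221 (np.int64(256), np.int64(312)) (np.int64(261), np.int64(306))
224 (np.int64(257), np.int64(310)) (np.int64(261), np.int64(305))
227 (np.int64(259), np.int64(309)) (np.int64(262), np.int64(304))
230 (np.int64(261), np.int64(306)) (np.int64(265), np.int64(302))
233 (np.int64(264), np.int64(304)) (np.int64(267), np.int64(300))
236 (np.int64(268), np.int64(300)) (np.int64(271), np.int64(296))
239 None (np.int64(277), np.int64(290))
242 None None
```

Run:
```python
from blob import *
from scipy.optimize import least_squares
a=cv2.imread("pics/w11.png");C,m,B=blobs("w11",(20,120,40),(35,255,255))
b=cv2.inRange(cv2.cvtColor(a,cv2.COLOR_BGR2HSV),(100,100,40),(130,255,255))
y=np.radians(52.88);T=np.array([[np.cos(y),np.sin(y)],[np.sin(y),-np.cos(y)]]);o=np.array([617.,5.9])
def fit(m,rows,z):
    P=[]
    for v in rows:
        r=np.where(m[v,240:330])[0]+240
        for u in(r.min()-.5,r.max()+.5):P.append(T@(ray(C,u,v,z)-o))
    P=np.array(P);f=least_squares(lambda p:np.hypot(*(P-p[:2]).T)-p[2],[0,0,25]);print(f.x.round(2),np.sqrt(np.mean(f.fun**2)).round(2))
fit(m,range(212,238),40);fit(b,range(218,240),52)
```

```text
[-1.65 -0.03 26.91] 0.35
[-2.46 -0.45 20.55] 0.23
```

servo_tool(targets=[-0.2, -0.8, 0.3, 0, 0, 5, -0.6, -2.2, 0.6, 0, 0, 11, -1.1, -4, 1, 0, 0, 17, -1.6, -5.8, 1.4, 0, 0, 23, -2.1, -7.6, 1.7, 0, 0, 29, -2.6, -9.4, 2, 0, 0, 35, -3.1, -11.2, 2.2, 0, 0, 41, -3.5, -12.7, 2.2, 0, 0, 47, -3.8, -13.8, 2.2, 0, 0, 53, -4, -14.2, 2.2, 0, 0, 57], jaw=9.1)

```text
t: 35.65
tcp_pos: [478.2, 60.2, 109.9]
tcp_rot: [180.0, 0.0, -4.4]
ft_force: [-0.5, -0.4, 0.7]
grip_width: 91.0
gripper_force: 0.0
```

Run:
```python
from h import *
s=bot.state();y=np.radians(s["tcp_rot"][2]);print(s["tcp_pos"],s["tcp_rot"])
for p in((490,240),(530,293)):
    d=np.array(p)-s["tcp_pos"][:2];print(d@[np.cos(y),np.sin(y)],d@[np.sin(y),-np.cos(y)])
```

```text
[478.21910954  60.21396988 109.93229652] [ 1.79997985e+02  4.03204295e-02 -4.43134064e+00]
-2.145386974072912 -180.15882803989518
33.640025242662176 -236.09096792814142
```

servo_tool(targets=[0, -1, 0, 0, 0, 0, 0, -3, 0, 0, 0, 0, 0, -6, 0, 0, 0, 0, 0, -9.5, 0, 0, 0, 0, 0, -13, 0, 0, 0, 0, 0, -16.5, 0, 0, 0, 0, 0.8, -19.5, 0, 0, 0, 0, 1.8, -22, 0, 0, 0, 0, 2.8, -23.3, 0, 0, 0, 0, 3.4, -23.6, 0, 0, 0, 0])

```text
t: 36.48
tcp_pos: [531.9, 295.6, 110.2]
tcp_rot: [-180.0, -0.1, -3.9]
ft_force: [-0.1, -0.9, 0.4]
grip_width: 91.0
gripper_force: 0.0
```

servo_tool(targets=[0, 0, 0, 0, 0, 0, 0, 0, 0, 0, 0, 0, 0, 0, 0, 0, 0, 0, 0, 0, 0, 0, 0, 0, 0, 0, 0, 0, 0, 0, 0, 0, 0, 0, 0, 0, 0, 0, 0, 0, 0, 0, 0, 0, 0, 0, 0, 0, 0, 0, 0, 0, 0, 0, 0, 0, 0, 0, 0, 0])

```text
t: 37.32
tcp_pos: [530.6, 292.7, 110.1]
tcp_rot: [-180.0, -0.0, -4.1]
ft_force: [-0.8, 0.7, -0.3]
grip_width: 91.0
gripper_force: 0.0
```

```bash
python3 look.py w12
python3 - <<'E'
from blob import *
C=pickle.load(open("w12.pkl","rb"));h=cv2.cvtColor(cv2.imread("pics/w12.png"),cv2.COLOR_BGR2HSV)
m=cv2.inRange(h,(0,150,90),(6,255,255))|cv2.inRange(h,(172,150,90),(180,255,255))
am=cv2.inRange(h,(7,120,60),(18,255,255))
for nm,mm in(("red",m),("amber",am)):
  k,_,st,ce=cv2.connectedComponentsWithStats(mm)
  for i in range(1,k):
    if st[i][4]>200:
      x,y,w,hh,a=st[i];print(nm,st[i],ce[i].round(1))
      for z in(76,40,0):print(z,"L",ray(C,x-.5,y+hh/2,z).round(1),"R",ray(C,x+w-.5,y+hh/2,z).round(1),"top",ray(C,x+w/2,y-.5,z).round(1),"bot",ray(C,x+w/2,y+hh-.5,z).round(1))
E
```

```text
[530.6 292.7 110.1] [-180.     -0.     -4.13] 37.3167
red [ 255  184   41   42 1299] [274.8 205.4]
76 L [553.4 311.1] R [551.4 282.5] top [567.6 295.3] bot [537.3 297.6]
40 L [543.7 315.3] R [541.3 281.7] top [560.4 296.7] bot [524.7 299.5]
0 L [532.9 320. ] R [530.2 280.8] top [552.4 298.3] bot [510.8 301.6]
amber [252 166  49  44 838] [277.5 182.7]
76 L [565.7 312. ] R [563.3 278.4] top [579.9 293.6] bot [549.1 296. ]
40 L [558.1 316.4] R [555.3 276.8] top [574.8 294.8] bot [538.6 297.6]
0 L [549.7 321.2] R [546.4 275.1] top [569.2 296.1] bot [527.  299.3]
```

servo_tool(targets=[1, -0.3, 0, 0, 0, 0, 2.1, -0.55, 0, 0, 0, 0, 2.1, -0.55, 0.5, 0, 0, 0, 2.1, -0.55, 2, 0, 0, 0, 2.1, -0.55, 4, 0, 0, 0, 2.1, -0.55, 6, 0, 0, 0, 2.1, -0.55, 8, 0, 0, 0, 2.1, -0.55, 9.2, 0, 0, 0, 2.1, -0.55, 9.7, 0, 0, 0, 2.1, -0.55, 9.7, 0, 0, 0])

```text
t: 38.2
tcp_pos: [551.0, 296.2, 11.4]
tcp_rot: [179.9, 0.1, -4.1]
ft_force: [-0.7, -0.7, -0.1]
grip_width: 91.0
gripper_force: 0.0
```

servo_tool(targets=[0, 0, 0, 0, 0, 0, 0, 0, 0, 0, 0, 0, 0, 0, 0, 0, 0, 0, 0, 0, 0, 0, 0, 0, 0, 0, 0, 0, 0, 0, 0, 0, 0, 0, 0, 0, 0, 0, 0, 0, 0, 0, 0, 0, 0, 0, 0, 0, 0, 0, 0, 0, 0, 0, 0, 0, 0, 0, 0, 0], jaw=3)

```text
t: 39.03
tcp_pos: [552.0, 296.7, 13.1]
tcp_rot: [-180.0, -0.0, -4.1]
ft_force: [-1.4, -0.6, 1.9]
grip_width: 39.4
gripper_force: 30.0
```

servo_tool(targets=[0, 0, -1, 0, 0, 0, 0, 0, -3, 0, 0, 0, 0, 0, -5, 0, 0, 0, -0.3, 0.7, -6, 0, 0, 0, -1, 2.2, -6, 0, 0, 0, -2, 4.4, -6, 0, 0, 0, -3.2, 7, -6, 0, 0, 0, -4.4, 9.7, -6, 0, 0, 0, -5.6, 12.3, -6, 0, 0, 0, -6.6, 14.5, -6, 0, 0, 0])

```text
t: 39.87
tcp_pos: [474.0, 155.1, 73.1]
tcp_rot: [180.0, 0.0, -4.1]
ft_force: [0.5, -0.0, -0.5]
grip_width: 39.3
gripper_force: 30.0
```

servo_tool(targets=[-0.7, 1.6, 0, 0, 0, 0, -1.1, 2.3, 0, 0, 0, 0, -1.1, 2.5, 0.5, 0, 0, 0, -1.1, 2.5, 1.5, 0, 0, 0, -1.1, 2.5, 2.8, 0, 0, 0, -1.1, 2.5, 4, 0, 0, 0, -1.1, 2.5, 4.8, 0, 0, 0, -1.1, 2.5, 5, 0, 0, 0, -1.1, 2.5, 5, 0, 0, 0, -1.1, 2.5, 5, 0, 0, 0])

```text
t: 40.7
tcp_pos: [463.2, 133.0, 23.0]
tcp_rot: [-180.0, 0.0, -4.1]
ft_force: [0.6, 0.3, -0.5]
grip_width: 39.2
gripper_force: 30.0
```

```bash
python3 look.py w13
```

```text
[463.2 133.   23. ] [-180.      0.     -4.11] 40.7
```

View pics/w13b.png

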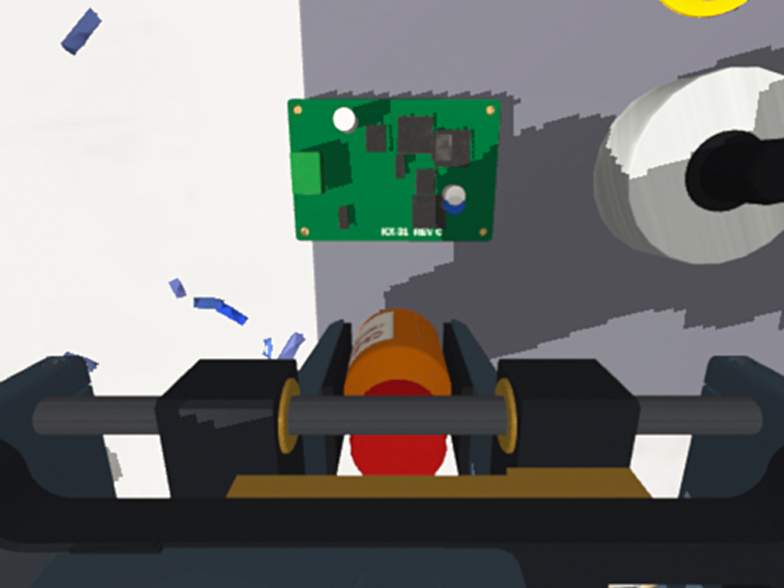

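The bottle is held in front of the board. The board's front edge runs from (297,241) to (494,241), and the bottle's back base edge is at (398,309).

Run:
```python
from h import *
import pickle
C=pickle.load(open("w13.pkl","rb"));q=lambda x,y:((x+.5)/1.4-.5,(y+.5)/1.4-.5)
a=np.radians(-4.15);E=np.array([[np.cos(a),np.sin(a)],[-np.sin(a),np.cos(a)]]);o=np.array([463.2,133])
for n,x,y,z in(("pcb FL",297,241,15),("pcb FR",494,241,15),("pcb BL",289,99,15),("pcb BR",501,99,15),("bottle back",398,309,9.9),("capL",350,430,85.9),("capR",447,430,85.9)):
    p=ray(C,*q(x,y),z);print(n,p.round(1),(E@(p-o)).round(1))
```

```text
pcb FL [515.  171.4] [48.8 42.1]
pcb FR [509.1  88.4] [ 49.  -41.1]
pcb BL [569.9 167. ] [104.   41.6]
pcb BR [564.2  85.4] [104.2 -40.2]
bottle back [480.1 131.1] [17.  -0.7]
capL [469.4 146. ] [ 5.3 13.5]
capR [467.4 117.9] [  5.3 -14.7]
```

servo_tool(targets=[0.1, -0.1, 0.1, 0, 0, 0, 0.1, -0.1, 0.2, 0, 0, 0, 0.1, -0.1, 0.3, 0, 0, 0, 0.1, -0.1, 0.38, 0, 0, 0, 0.1, -0.1, 0.38, 0, 0, 0, 0.1, -0.1, 0.38, 0, 0, 0, 0.1, -0.1, 0.38, 0, 0, 0, 0.1, -0.1, 0.38, 0, 0, 0, 0.1, -0.1, 0.38, 0, 0, 0, 0.1, -0.1, 0.38, 0, 0, 0])

```text
t: 41.58
tcp_pos: [464.0, 133.6, 19.3]
tcp_rot: [-180.0, 0.0, -4.1]
ft_force: [-1.3, 1.2, -1.0]
grip_width: 39.2
gripper_force: 30.0
```

servo_tool(targets=[0, 0, 0, 0, 0, 0, 0, 0, 0, 0, 0, 0, 0, 0, 0, 0, 0, 0, 0, 0, 0, 0, 0, 0, 0, 0, 0, 0, 0, 0, 0, 0, 0, 0, 0, 0, 0, 0, -1, 0, 0, 0, 0, 0, -3, 0, 0, 0, 0, 0, -6, 0, 0, 0, 0, 0, -9.5, 0, 0, 0], jaw=7.5)

```text
t: 42.42
tcp_pos: [462.9, 133.3, 114.9]
tcp_rot: [180.0, 0.1, -4.1]
ft_force: [-0.1, -0.3, -0.4]
grip_width: 75.0
gripper_force: 0.0
```

servo_tool(targets=[0, 0, -3, 0, 0, 0, 0, 2, -5, 0, 0, 0, 0, 5, -6, 0, 0, 0, 0, 8, -7, 0, 0, 0, 0, 11, -7, 0, 0, 0, 1, 12, -7, 0, 0, 0, 2, 12, -7, 0, 0, 0, 3, 12, -7, 0, 0, 0, 3, 12, -7, 0, 0, 0, 3, 12, -7, 0, 0, 0])

```text
t: 43.25
tcp_pos: [485.7, 12.6, 184.0]
tcp_rot: [-180.0, 0.0, -4.1]
ft_force: [-0.3, 0.3, 0.1]
grip_width: 74.9
gripper_force: 0.0
```

```bash
python3 look.py w14
python3 - <<'E'
from blob import *
C=pickle.load(open("w14.pkl","rb"));im=cv2.imread("pics/w14.png");h=cv2.cvtColor(im,cv2.COLOR_BGR2HSV)
a=np.radians(-4.15);E=np.array([[np.cos(a),np.sin(a)],[-np.sin(a),np.cos(a)]]);M=np.array([531.8,9.5])
R={"red":((0,150,60),(6,255,255),82),"blue":((100,120,40),(130,255,255),52),"yellow":((20,120,60),(35,255,255),40),"green":((55,100,30),(85,255,255),15),"black":((0,0,0),(180,255,28),60.5)}
for n,(lo,hi,z) in R.items():
  k,_,st,ce=cv2.connectedComponentsWithStats(cv2.inRange(h,lo,hi))
  for i in range(1,k):
    if st[i][4]>350 and st[i][1]<255:
      x,y,w,hh,ar=st[i];f=lambda u,v:(E@(ray(C,u,v,z)-M)).round(1)
      print(n,st[i],"c",f(*ce[i]),"L",f(x-.5,y+hh/2),"R",f(x+w-.5,y+hh/2),"T",f(x+w/2,y-.5),"B",f(x+w/2,y+hh-.5))
E
```

```text
[485.7  12.6 184. ] [-1.80e+02  4.00e-02 -4.07e+00] 43.25
red [147 220  34  32 778] c [-75.2 114.9] L [-74.8 130.7] R [-74.8  98.1] T [-58.1 112.2] B [-90.9 115.7]
blue [ 261   37   45   51 1554] c [83.4  0.5] L [82.5 20.7] R [ 82.6 -20.3] T [103.7  -0.2] B [61.3 -0.3]
yellow [254  32  57  65 973] c [81.3  2.6] L [82.7 28.2] R [ 82.9 -25.8] T [110.6   0.7] B [54.3  0.6]
yellow [ 369  163   42   36 1368] c [ -27.9 -111.8] L [-29.  -89.9] R [ -28.9 -134. ] T [  -9.5 -110.5] B [ -47.9 -114.4]
green [ 136  125   79   51 2968] c [ -0.  120.7] L [ -0.4 162.6] R [-0.1 75.6] T [ 27.4 115.9] B [-28.1 121.2]
black [ 346  231   34   52 1009] c [-112.   -80.9] L [-106.5  -66.3] R [-106.4 -102.2] T [-76.7 -82.5] B [-136.7  -87.1]
black [ 188  232   35   51 1081] c [-113.8   79. ] L [-107.5  100.7] R [-107.4   63.7] T [-78.2  79.7] B [-137.1   83.7]
```

```bash
python3 -c "
from station import bot
print(bot.close_job())"
```

```text
the job is handed in; nothing more can be done
None
```

The job is handed in at about 43 s of the 144 s: the tin is at the mat centre with its cap seated, the solder reel is about 3 cm behind it with the wick reel centred on top to about 1 mm, and the amber bottle stands about 3 cm in front of the board's middle; positions were measured from the cameras to within about 2 mm, and the white bottle and card box were never touched.

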